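# Dress the carver's honing spindle and put its tools away

## Task

Dress the honing spindle: thread the plain spacer tube onto the upright bolt first, then every wooden wheel that is there from the largest at the bottom to the smallest, and the flanged bushing last, flange down, so that everything lies flat in one stack. Put each fitting tool that is lying out (spanner, T-key, L-bracket) fully down into the tray cavity cut to its outline, before or after the stacking as you like. Leave the other things on the bench where they are.

Things in the scene. Friction and masses are not known exactly. Their poses are not given: they have to be found in the camera images.
- spindle_foot (a point): Honing spindle: a fixed dark steel foot 90 x 90 x 20 mm with an upright plain steel bolt of 18 mm diameter in its middle. This point is on the bolt's axis at the top face of the foot, 20 mm above the bench; z up. The bolt's tip is 105 mm above this point; its last 12 mm taper from 18 to 10 mm diameter. It stands 0.65 to 0.70 m from the robot's base, straight ahead or a little to either side.
- spacer_c (a point): Plain aluminium spacer tube, 56 mm outside diameter, 24 mm bore, 36 mm high, 0.1 to 0.2 kg, standing upright on the bench on the robot's left. Point: its centre, half-way up; z along the bore. It slides freely down the bolt.
- wheel_l_c (a point): Largest plain wooden honing wheel: disc 66 mm diameter, 14 mm thick, 24 mm bore, lying flat on the robot's left. Point: its centre, half-way up; z along the bore. None if absent (two or three of the three wheels are there).
- wheel_m_c (a point): Middle wooden honing wheel: as the largest but 55 mm diameter (14 mm thick, 24 mm bore). None if absent.
- wheel_s_c (a point): Smallest wooden honing wheel: as the largest but 44 mm diameter (14 mm thick, 24 mm bore). None if absent.
- bushing_c (a point): Steel flanged bushing standing flange down on the robot's left: flange 56 mm diameter and 8 mm thick, then a neck 40 mm diameter and 24 mm high; 32 mm high in all, 24 mm bore right through, about 0.13 kg. Point: its centre, 16 mm above its underside; z along the bore.
- spanner_c (a point): Open-jaw steel spanner, 156 mm long, 20 mm thick, 0.13 to 0.25 kg, lying on the robot's right. Point: half-way up on the middle line of its straight 20 mm wide handle, at its centre of mass. x points to the jaws: the handle runs from x = -80 to +40 mm, the 40 mm wide head from +40 to +76 mm. None if absent (two or three of the three tools are there).
- tkey_c (a point): T-shaped steel key, 20 mm thick, about 0.18 kg, lying on the robot's right. Point: half-way up on the middle line of its 20 mm wide stem, at its centre of mass. x points to the cross-bar: the stem runs from x = -80 to +28 mm, the cross-bar (20 mm wide, 76 mm long along y) from +28 to +48 mm. None if absent.
- bracket_c (a point): L-shaped steel bracket, 20 mm thick, about 0.18 kg, lying on the robot's right. Point: half-way up on the middle line of its 20 mm wide long leg. The long leg runs along x from -46 to +74 mm; the short leg, 20 mm wide, leaves it at the -x end (x = -46 to -26 mm) and reaches to y = +56 mm. Centre of mass at x = 0, y = +9 mm. None if absent.
- tray: Fixed wooden shadow-cut tray, 184 x 239 mm (x, y) and 16 mm high, near the robot and about straight ahead, turned by up to 0.15 rad. Its three cavities are 9 mm deep (floor 7 mm above the bench), each cut to the outline of one tool with 3.5 mm of play all round, so a seated tool stands 11 mm proud. Origin: centre of its underside, z up.
- spanner_cavity (a point): Floor of the tray's cavity for the spanner, at the place where the seated tool's point must be (that point then stands 10 mm above this one, and the tool's x axis lies along this x axis).
- tkey_cavity (a point): Floor of the tray's cavity for the T-shaped key, at the place where the seated tool's point must be (that point then stands 10 mm above this one, and the tool's x axis lies along this x axis).
- bracket_cavity (a point): Floor of the tray's cavity for the L-shaped bracket, at the place where the seated tool's point must be (that point then stands 10 mm above this one, and the tool's x axis lies along this x axis).
- tin: Bystander (sizes in mm): round steel wax tin with no hole, 62 dia x 26 high, lying among the parts. Origin: centre of its underside.
- gouge_a: Bystander (sizes in mm): carving gouge, wooden handle, 180 long. Origin: centre of its underside.
- gouge_b: Bystander (sizes in mm): carving gouge, wooden handle, 180 long. Origin: centre of its underside.
- mallet: Bystander (sizes in mm): wooden mallet, 240 long, head 70 x 70 x 90. Origin: centre of its underside.
- stone: Bystander (sizes in mm): grey sharpening stone on a wooden holder, 170 x 60 x 32. Origin: centre of its underside.
- marker: Bystander (sizes in mm): red marker pen, 130 long, 16 thick. Origin: centre of its underside.
Not all that is in view belongs to the job. Leave any red look-alike of the part that bears bushing_c alone.

How it is judged:
On the way, in this order (a step that is already met when the one before it is completed fails the run):
1. the spacer is threaded on the bolt and sits on the foot (horizontal distance between spacer_c and spindle_foot below 0.006 m and z of spacer_c in the frame of spindle_foot below 0.022 m), for 0.2 s.
2. the largest wheel (if there) is threaded on the bolt, after what goes below it (horizontal distance between wheel_l_c and spindle_foot below 0.006 m and z of wheel_l_c in the frame of spindle_foot below 0.085 m), for 0.2 s.
3. the middle wheel (if there) is threaded on the bolt, after what goes below it (horizontal distance between wheel_m_c and spindle_foot below 0.006 m and z of wheel_m_c in the frame of spindle_foot below 0.085 m), for 0.2 s.
4. the smallest wheel (if there) is threaded on the bolt, after what goes below it (horizontal distance between wheel_s_c and spindle_foot below 0.006 m and z of wheel_s_c in the frame of spindle_foot below 0.085 m), for 0.2 s.
5. the bushing is threaded on last (horizontal distance between bushing_c and spindle_foot below 0.006 m and z of bushing_c in the frame of spindle_foot below 0.105 m), for 0.2 s.
At the end, for the whole second after the job is handed in: On the bolt, centred within 6 mm and flat within 0.08 rad, upwards: spacer (centre under 22 mm above the foot), the present wheels from largest to smallest, bushing. Each present tool in its own cavity: within 8 mm and 0.15 rad, flat, centre under 14 mm above its floor. All at rest (all of step 1 and angle between the z axis of each of spacer_c, wheel_l_c, wheel_m_c, wheel_s_c, spanner_c, tkey_c, bracket_c and the z axis of spindle_foot, either way round below 0.08 rad and horizontal distance between each of wheel_l_c, wheel_m_c, wheel_s_c, bushing_c and spindle_foot below 0.006 m and z of wheel_l_c in the frame of spindle_foot between 0.036 and 0.076 m and z of wheel_m_c in the frame of spindle_foot between 0.036 and 0.076 m and z of wheel_s_c in the frame of spindle_foot between 0.036 and 0.076 m and z of bushing_c in the frame of spindle_foot below 0.1 m and angle between bushing_c's own z axis and vertical below 0.08 rad and ((z of wheel_m_c in the frame of wheel_l_c above 0.008 m and angle between wheel_l_c's own z axis and vertical below 0.1 rad) or (z of wheel_m_c in the frame of wheel_l_c below -0.008 m and angle between wheel_l_c's own z axis and vertical above 3.0416 rad)) and ((z of wheel_s_c in the frame of wheel_l_c above 0.008 m and angle between wheel_l_c's own z axis and vertical below 0.1 rad) or (z of wheel_s_c in the frame of wheel_l_c below -0.008 m and angle between wheel_l_c's own z axis and vertical above 3.0416 rad)) and ((z of wheel_s_c in the frame of wheel_m_c above 0.008 m and angle between wheel_m_c's own z axis and vertical below 0.1 rad) or (z of wheel_s_c in the frame of wheel_m_c below -0.008 m and angle between wheel_m_c's own z axis and vertical above 3.0416 rad)) and ((z of bushing_c in the frame of wheel_l_c above 0.008 m and angle between wheel_l_c's own z axis and vertical below 0.1 rad) or (z of bushing_c in the frame of wheel_l_c below -0.008 m and angle between wheel_l_c's own z axis and vertical above 3.0416 rad)) and ((z of bushing_c in the frame of wheel_m_c above 0.008 m and angle between wheel_m_c's own z axis and vertical below 0.1 rad) or (z of bushing_c in the frame of wheel_m_c below -0.008 m and angle between wheel_m_c's own z axis and vertical above 3.0416 rad)) and ((z of bushing_c in the frame of wheel_s_c above 0.008 m and angle between wheel_s_c's own z axis and vertical below 0.1 rad) or (z of bushing_c in the frame of wheel_s_c below -0.008 m and angle between wheel_s_c's own z axis and vertical above 3.0416 rad)) and horizontal distance between spanner_c and spanner_cavity below 0.008 m and z of spanner_c in the frame of spanner_cavity below 0.014 m and angle between the x axis of spanner_c and the x axis of spanner_cavity, either way round below 0.15 rad and horizontal distance between tkey_c and tkey_cavity below 0.008 m and z of tkey_c in the frame of tkey_cavity below 0.014 m and angle between the x axis of tkey_c and the x axis of tkey_cavity, either way round below 0.15 rad and horizontal distance between bracket_c and bracket_cavity below 0.008 m and z of bracket_c in the frame of bracket_cavity below 0.014 m and angle between the x axis of bracket_c and the x axis of bracket_cavity, either way round below 0.15 rad and linear speed of each of spacer, wheel_l, wheel_m, wheel_s, bushing, spanner, tkey, bracket below 0.03 m/s); the robot touches nothing.
It fails at once if a bystander (tin, gouge, mallet, stone or marker) is moved more than 5 cm (distance of any of tin, gouge_a, gouge_b, mallet, stone, marker from where it was at the start of the episode above 0.05 m).
Of wheel_l, wheel_m, wheel_s only 2 to 3 are there at a start; the rules pass over those that are not, and their reading is None.
Of spanner, tkey, bracket only 2 to 3 are there at a start; the rules pass over those that are not, and their reading is None.
At some moment in a run one of wheel_l, wheel_m, wheel_s, spanner, tkey, bracket may be knocked a few centimetres aside while the robot is not near it.
Once in a run the grip may slacken for a moment while it holds something.
It also fails if it takes over 208 s, if anything falls off the work surface, if the arm or the gripper's body presses on something with over 40 N, if the wrist force passes 120 N, or if a joint passes its speed limit or range.

## Robot

A 7-joint arm with a two-finger parallel gripper is mounted at the origin on the work surface. World frame = base frame: x ahead of the robot, y to its left, z up, the work surface at z = 0. Lengths are in m, angles in rad, forces in N, time in s.
With the tool pointing down it reaches from about 0.425 to 1.025 m from the base axis. Payload 9.4 kg.
Tool frame: the origin (TCP) lies at the very end of the fingers, on their centre line; the grasp point (between the pads) lies 19 mm behind it; z points along the fingers, y is the line along which they close (so a half turn about z gives the same grasp; the last joint's range is limited). The gripper opens to 85 mm and grips with 20 to 120 N. Pads are 22 mm wide; open, the fingers measure 114 mm over their backs; the gripper's body (76 mm by 85 mm) begins 54 mm behind the grasp point. The pads swing forward as they close: fully open they stand 13 mm farther back than shut.
Start: joints at [1.163, 0.599, -0.003, 1.599, 0.002, 0.943, -0.08], TCP at [0.235, -0.686, 0.231] pointing down, gripper open.
Joint ranges: [-2.57, 2.57], [-0.35, 1.97], [-1.29, 1.29], [0.11, 2.56], [-1.05, 4.19], [0.11, 1.86], [-2.63, 2.63]. Speed limits (rad/s): [2.22, 2.22, 3.01, 3.01, 3.14, 3.14, 3.14].

## Interface

Orientations are given as a unit quaternion [x, y, z, w].
In Python, from plant import arm gives the robot as it stands. The module is installed in compiled form; this text tells all that it offers.
- The arm moves only by the tool step_arm, never from a script. Its arguments are lists of equal length, an entry for each row: "translation": the shift along the tool's x, y, z in cm, a list of three; "rot": the turn, a rotation vector about the tool's x, y, z in degrees, a list of three. In form: {"translation": [[tx, ty, tz], ...], "rot": [[ax, ay, az], ...]}. A call has 1 to 20 rows; each row is the pose to reach, as a shift and turn from the pose commanded when the call began, along the tool's axes at that moment; what a row does not reach only later rows make up. A row lasts 1/12 s, in which the tool goes at most 41.7 mm and 7.16 degrees, less where a joint would pass 70% of its speed; a pose out of reach is approached as far as the arm can. A call with a gripper value outside its range is refused whole. "jaw" is the opening in per cent of the stroke, from 0 (shut) to 100 (fully open), set as the call begins (left out, the last holds). The fingers move at their own pace and stop on an object; "newtons" is the grip in N (left out, the last holds). Time passes only in rows, so rows that repeat a pose let the fingers close. It gives the time, the measured TCP pose, the force, the opening and the grip force at its end, in the units of the state.
- arm.state(): the state, without advancing time (a new reading comes with each control period).
- arm.snapshot(name): name is "scene" or "side" or "wrist"; returns (picture, depth): 384x512x3 uint8, red, green, blue; 384x512 float32, m along the optical axis (not along the pixel's ray), 0 where there is no reading.
- arm.calibration(name): a dict with "fov_y" (degrees; the focal length in pixels is half the picture's height over the tangent of half this angle, whatever the lens; pixels are square), "cx", "cy" (the principal point, pixels), "T" (4x4, takes a point from camera to world coordinates). Camera axes: x right, y up, looking along -z (the intrinsics and any distortion apply to the point x, -y, -z); pixel columns grow to the right and rows downward; lengths in m; the calibration is good to about 2 mm. The wrist camera is an equidistant fisheye: a pixel r from the principal point sees the ray r / f radians off the axis. A picture is of the moment at which its call begins: read the wrist's pose just before it. calibration takes no time and is no camera call; for the wrist camera it gives the pose at the moment of the call.
- arm.hand_in(): hands the job in; it is judged then, once.
Trained networks look in the newest picture that a camera, given by its name, has taken for a name from the list of things; names that differ only in an ending like _2 or _b are one class to them, and where a whole thing is asked for, a point or a joint stands for the part that bears it (a point fixed in the world has none). Each returns a list of dicts, best first, with "p" (0 to 1); they miss things now and then, are a little off and sometimes report something else, mostly with a low value. They report only what shows in the picture. A call takes as long as a camera call. They do not tell look-alikes from the thing itself.
- arm.boxes_of(camera, target): "xyz" ([x, y, z] in m, in world coordinates, good to about 4 mm: the middle of the surface that is visible of it).
- arm.spot_point(camera, target): "xyz" ([x, y, z] in m, in world coordinates, good to about 4 mm: a listed point, or the origin of a listed thing).
The state is a dict: "time_s": time; "qpos": joint angles; "dq": joint speeds; "joint_efforts": joint torques, N m; "eef_pos": TCP position; "ee_rot": TCP orientation; "force": force on the tool from outside, world axes, zero at the start; "ft_torque": the same for the moment, N m; "width": finger opening in m; "gripper_force": force on a finger pad.
Only numpy, scipy, OpenCV 4.12 (cv2) and the standard library are available. Lean on these libraries where they do the work, as an engineer would, in place of code of your own. Each camera call takes 0.05 s, during which the arm holds its last target. There are 200 camera calls.

## Working session

There is one attempt and no reset: what is moved stays moved. The work goes in short steps, Python scripts to look and compute and a tool call to move; the robot and the scene stay as the last step left them, time stands still between calls to the robot, and variables do not carry over. Pictures are saved under pics/ and viewed, at most 14 in all, crops included, and the job is handed in when it is done.

Besides the shell and the picture viewer there is one more tool, called after "Emit:" by a JSON object that holds its "name" and its "arguments", one argument or row to a line. step_arm: Moves the arm, as the interface text tells. Its arguments: {"type":"object","properties":{"translation":{"type":"array"},"rot":{"type":"array"},"jaw":{"type":"number"},"newtons":{"type":"number"}},"required":["translation","rot"]}

```bash
mkdir -p pics
cat > h.py <<'E'
import numpy as np, cv2
from plant import arm
from scipy.spatial.transform import Rotation as R
def pts(cam,d,cal=None):
    c=cal or arm.calibration(cam); h,w=d.shape; f=h/2/np.tan(np.radians(c["fov_y"])/2)
    v,u=np.mgrid[0:h,0:w]; a=(u-c["cx"])/f; b=(v-c["cy"])/f
    if cam=="wrist":
        r=np.hypot(a,b)+1e-9; t=np.tan(np.minimum(r,1.5))/r; a=a*t; b=b*t
    P=np.stack([a*d,-b*d,-d,np.ones_like(d)],-1)
    return (P@np.array(c["T"]).T)[...,:3]
def save(n,im): cv2.imwrite("pics/"+n,im[...,::-1])
E
python3 - <<'E'
from h import *
s=arm.state(); print(s)
a,d=arm.snapshot("scene"); b,e=arm.snapshot("side")
np.savez("s0.npz",a=a,d=d,b=b,e=e)
save("scene0.png",a); save("side0.png",b)
for n in("scene","side"):
    c=arm.calibration(n); print(n,c["fov_y"],c["cx"],c["cy"],np.round(c["T"],3).tolist(), [k for k in c])
for n in "spindle_foot spacer_c wheel_l_c wheel_m_c wheel_s_c bushing_c spanner_c tkey_c bracket_c tray spanner_cavity tkey_cavity bracket_cavity tin".split():
    for c in("scene","side"):
        print(n,c,[(np.round(x["xyz"],3).tolist(),round(x["p"],2)) for x in arm.spot_point(c,n)][:4])
print(arm.state()["time_s"])
E
```

```text
{'time_s': 0.0, 'qpos': array([ 1.16331284,  0.60008279, -0.00252669,  1.60014472,  0.00183515,
        0.94291461, -0.07981891]), 'dq': array([-9.16282628e-04, -4.77137737e-05,  3.40009862e-04,  2.49432238e-03,
       -8.85556412e-04,  7.36739312e-04, -2.10603989e-03]), 'joint_efforts': array([-1.28142743e-03, -7.76459026e+01,  1.56483471e+00, -2.58003670e+01,
        1.24366515e-02,  9.03902255e-03,  9.68770451e-05]), 'eef_pos': array([ 0.23527671, -0.68525253,  0.2304425 ]), 'ee_rot': array([ 9.86349802e-01,  1.64661679e-01, -2.15285619e-04, -7.43599453e-04]), 'force': array([-0.69444158, -0.27415137,  0.54280358]), 'ft_torque': array([-0.01351125, -0.02873365, -0.0043857 ]), 'gripper_force': 0.0, 'width': 0.08544660293201115}
scene 43.48840722078133 259.5170212811167 185.51710943507305 [[0.679, -0.63, 0.376, 1.083], [0.734, 0.59, -0.337, -0.448], [-0.01, 0.505, 0.863, 1.257], [0.0, 0.0, 0.0, 1.0]] ['fov_y', 'cx', 'cy', 'T']
side 49.322285479338944 250.92613049694572 192.74467442585205 [[-0.822, 0.442, -0.358, 0.085], [-0.569, -0.647, 0.507, 0.704], [-0.007, 0.621, 0.784, 1.061], 
[... 989 characters left out ...]
.44, 0.253, 0.009], 0.55), ([0.423, 0.386, -0.002], 0.44)]
bracket_c scene [([0.428, 0.386, -0.002], 0.71)]
bracket_c side [([0.654, 0.007, 0.016], 0.72)]
tray scene [([0.476, -0.009, 0.001], 0.87), ([0.802, -0.042, 0.001], 0.39)]
tray side [([0.476, -0.009, 0.003], 0.64)]
spanner_cavity scene [([0.482, -0.095, 0.01], 0.96)]
spanner_cavity side [([0.477, -0.095, 0.003], 0.67)]
tkey_cavity scene [([0.477, -0.024, 0.008], 0.93), ([0.76, 0.246, 0.002], 0.72)]
tkey_cavity side [([0.479, -0.023, 0.01], 0.6)]
bracket_cavity scene [([0.474, 0.041, 0.007], 0.92)]
bracket_cavity side []
tin scene [([0.428, 0.388, -0.0], 0.86), ([0.641, 0.203, 0.02], 0.23)]
tin side [([0.423, 0.388, -0.002], 0.8)]
1.5
```

View pics/scene0.png

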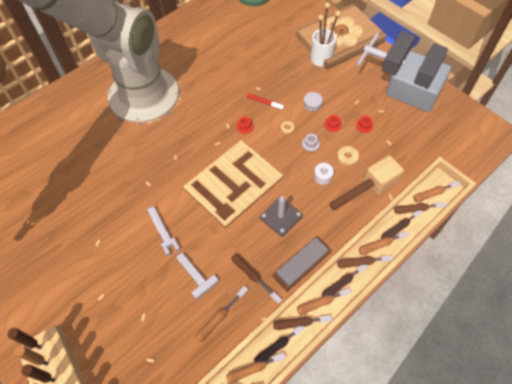

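View pics/side0.png

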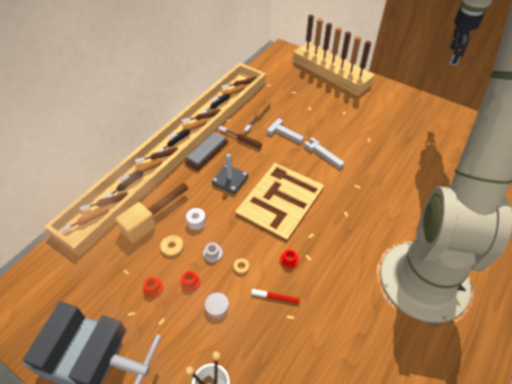

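Scene picture: the spacer is at (323,173) and the grey bushing at (311,142), with red look-alikes at (245,125), (333,124) and (365,124). Two wheels show, at (348,155) and (287,127), and the tin is at (313,101). The spanner is at (162,230), the T-key at (198,275) and the tray at (233,181). No bracket shows. Next I'll measure the shapes by depth.

```bash
cat > m.py <<'E'
from h import *
def circ(P,c,rad,z0,z1):
    m=(np.hypot(P[...,0]-c[0],P[...,1]-c[1])<rad)&(P[...,2]>z0)&(P[...,2]<z1)
    q=P[m]
    if len(q)<8: return None
    (x,y),r=cv2.minEnclosingCircle((q[:,:2]*1000).astype(np.float32))
    return len(q),np.round([x,y,2*r],1).tolist(),np.round(np.percentile(q[:,2],[10,50,90])*1000,1).tolist()
def tool(P,c,rad,z0=.010,z1=.03):
    m=(np.hypot(P[...,0]-c[0],P[...,1]-c[1])<rad)&(P[...,2]>z0)&(P[...,2]<z1)
    q=(P[m][:,:2]*1000).astype(np.float32)
    return q,np.median(P[m][:,2])
E
cat > t.py <<'E'
from m import *
D=np.load("s0.npz")
for cam,k in(("scene","d"),("side","e")):
    P=pts(cam,D[k]); np.save(cam+"P.npy",P)
    print(cam,"table",np.round(np.median(P[(abs(P[...,0]-.55)<.1)&(abs(P[...,1]+.12)<.2)][:,2])*1000,1))
    for n,c,z0,z1 in(("spacer",(.645,.203),.03,.045),("wl",(.646,.313),.008,.02),("ws",(.441,.253),.008,.02),("bushflange",(.533,.266),.004,.04),("bushtop",(.533,.266),.027,.04),("tin",(.425,.387),.02,.035),("foot",(.657,.014),.014,.026),("bolt",(.657,.014),.04,.2),("bolttip",(.657,.014),.1,.2)):
        print(n,circ(P,c,.045 if n!="foot" else .075,z0,z1))
E
python3 t.py
```

```text
scene table 3.4
spacer (208, [644.0, 204.2, 59.3], [32.5, 36.4, 40.5])
wl (273, [645.6, 312.3, 72.8], [10.3, 14.1, 17.2])
ws (108, [448.2, 258.1, 63.6], [9.2, 13.2, 17.5])
bushflange (267, [533.5, 264.6, 87.4], [5.4, 12.9, 33.1])
bushtop (84, [532.7, 260.7, 43.5], [28.4, 31.8, 35.2])
tin (232, [424.1, 384.2, 68.3], [22.8, 26.6, 30.3])
foot (744, [659.5, 11.3, 121.4], [17.3, 20.7, 24.1])
bolt (112, [659.2, 9.6, 17.8], [51.2, 92.6, 123.2])
bolttip (45, [658.2, 10.3, 16.0], [105.3, 118.5, 126.0])
side table 5.6
spacer (205, [645.0, 206.4, 59.6], [32.7, 36.3, 39.5])
wl (323, [646.8, 316.1, 68.0], [11.4, 14.8, 17.1])
ws (141, [441.2, 255.1, 45.5], [10.3, 14.4, 17.1])
bushflange (292, [533.2, 266.0, 85.4], [5.7, 15.1, 33.2])
bushtop (97, [535.8, 266.9, 42.3], [28.9, 32.5, 34.8])
tin (426, [425.0, 388.1, 62.8], [23.7, 26.4, 29.4])
foot (522, [659.3, 13.9, 122.0], [17.3, 20.9, 23.8])
bolt (114, [656.5, 17.2, 19.7], [50.0, 85.0, 120.5])
bolttip (42, [657.7, 17.0, 17.2], [103.8, 114.8, 124.7])
```

```bash
cat >> m.py <<'E'
def go(x,y,z,yaw=None):
    "tool-frame shift (cm) and turn (deg) from now to TCP x,y,z (m), pointing down, tool y-axis (closing line) at heading yaw (deg, mod 180)"
    s=arm.state(); r=R.from_quat(s["ee_rot"]); M=r.as_matrix()
    cur=np.degrees(np.arctan2(M[1,1],M[0,1]))
    y1=cur if yaw is None else yaw
    while y1-cur>90: y1-=180
    while y1-cur<-90: y1+=180
    a=np.radians(y1); Y=np.array([np.cos(a),np.sin(a),0]); Z=np.array([0,0,-1.]); X=np.cross(Y,Z)
    rel=r.inv()*R.from_matrix(np.stack([X,Y,Z],1))
    t=M.T@(np.array([x,y,z])-s["eef_pos"])
    print("t",round(s["time_s"],1),"tcp",np.round(s["eef_pos"]*1000,1),"yaw",round(cur,1),"->",round(y1,1),"q7",round(s["qpos"][6],2),"| shift",np.round(t*100,2).tolist(),"rot",np.round(np.degrees(rel.as_rotvec()),1).tolist())
E
python3 - <<'E'
from m import *
c=arm.calibration("wrist"); s=arm.state(); M=R.from_quat(s["ee_rot"]).as_matrix(); T=np.array(c["T"])
print(c["fov_y"],c["cx"],c["cy"],np.round(M.T@(T[:3,3]-s["eef_pos"]),3),np.round(M.T@T[:3,:3],2).tolist())
go(.5,-.16,.3); go(.5,-.16,.3,90)
E
```

```text
65.70646984690485 257.0819025290473 189.5900647101515 [ 0.083 -0.001 -0.142] [[0.0, 0.95, 0.32], [1.0, -0.0, -0.0], [-0.0, 0.32, -0.95]]
t 1.5 tcp [ 235.5 -685.7  231.3] yaw -71.0 -> -71.0 q7 -0.08 | shift [42.09, -41.13, -6.87] rot [0.0, 0.0, -0.0]
t 1.5 tcp [ 235.5 -685.7  231.3] yaw -71.0 -> -90 q7 -0.08 | shift [42.09, -41.13, -6.87] rot [0.0, 0.0, 19.0]
```

Emit:
{"name": "step_arm", "arguments": {
  "translation": [
    [42.1, -41.1, -6.9],
    [42.1, -41.1, -6.9],
    [42.1, -41.1, -6.9],
    [42.1, -41.1, -6.9],
    [42.1, -41.1, -6.9],
    [42.1, -41.1, -6.9],
    [42.1, -41.1, -6.9],
    [42.1, -41.1, -6.9],
    [42.1, -41.1, -6.9],
    [42.1, -41.1, -6.9],
    [42.1, -41.1, -6.9],
    [42.1, -41.1, -6.9],
    [42.1, -41.1, -6.9],
    [42.1, -41.1, -6.9],
    [42.1, -41.1, -6.9],
    [42.1, -41.1, -6.9],
    [42.1, -41.1, -6.9],
    [42.1, -41.1, -6.9],
    [42.1, -41.1, -6.9],
    [42.1, -41.1, -6.9]
  ],
  "rot": [
    [0, 0, 19],
    [0, 0, 19],
    [0, 0, 19],
    [0, 0, 19],
    [0, 0, 19],
    [0, 0, 19],
    [0, 0, 19],
    [0, 0, 19],
    [0, 0, 19],
    [0, 0, 19],
    [0, 0, 19],
    [0, 0, 19],
    [0, 0, 19],
    [0, 0, 19],
    [0, 0, 19],
    [0, 0, 19],
    [0, 0, 19],
    [0, 0, 19],
    [0, 0, 19],
    [0, 0, 19]
  ],
  "jaw": 60
}}

```text
time_s: 3.17
eef_pos: [0.4995, -0.1617, 0.3001]
ee_rot: [1.0, -0.002, -0.0, 0.0]
force: [0.2, 0.1, -0.9]
width: 0.0513
gripper_force: 0.0
```

```bash
cat > w.py <<'E'
import sys
from m import *
n=sys.argv[1]
go(.5,-.16,.3,90)
cal=arm.calibration("wrist"); a,d=arm.snapshot("wrist"); P=pts("wrist",d,cal)
np.savez(n+".npz",a=a,d=d,P=P); save(n+".png",a)
E
python3 w.py w1
python3 - <<'E'
from m import *
P=np.load("w1.npz")["P"]
for n,c,r in(("spanner",(.457,-.271),.1),("tkey",(.637,-.278),.09)):
    for src in("w1","sceneP","sideP"):
        Q=P if src=="w1" else np.load(f"{src}.npy")
        q,z=tool(Q,c,r,.014)
        if len(q)<9: print(n,src,len(q));continue
        w,V=np.linalg.eigh(np.cov(q.T)); v=V[:,1]; m=q.mean(0); p=(q-m)@v; print(n,src,len(q),m.round(1),round(z*1000,1),"ang",np.degrees(np.arctan2(v[1],v[0])).round(1),"ext",p.min().round(),p.max().round())
E
```

```text
t 3.2 tcp [ 499.5 -161.7  300.1] yaw -90.2 -> -90 q7 -1.38 | shift [0.05, -0.17, 0.01] rot [0.0, 0.0, -0.2]
spanner w1 1473 [ 467.6 -264.7] 19.1 ang 167.5 ext -91.0 89.0
spanner sceneP 410 [ 466.7 -267.6] 21.1 ang 167.9 ext -91.0 92.0
spanner sideP 275 [ 462.1 -261.3] 20.5 ang 167.9 ext -95.0 83.0
tkey w1 1702 [ 632.8 -277.2] 19.2 ang 178.1 ext -49.0 79.0
tkey sceneP 515 [ 635.1 -281.1] 20.9 ang 177.0 ext -47.0 83.0
tkey sideP 246 [ 630.5 -275.2] 20.6 ang 177.4 ext -53.0 77.0
```

View pics/w1.png

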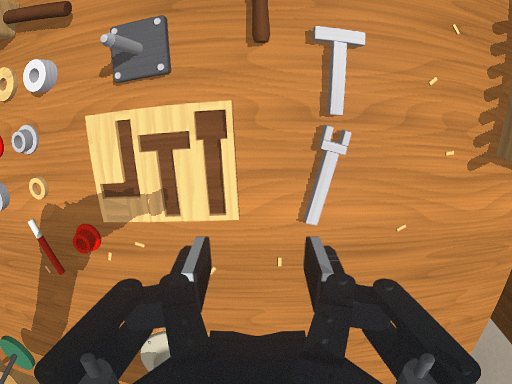

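The wrist view shows the spanner at (325,175) with its head at the top and the T-key at (340,70) with its bar at the top. In the tray, the spanner cavity is at (210,165), the T-key cavity at (168,170) and the bracket cavity at (125,165). Next I'll make orthophotos and fit the outlines.

```bash
cat >> m.py <<'E'
def ortho(a,cal,c,half,z,res=.0005):
    "top-down picture of plane z about c; row=x from c-half, col=y"
    n=int(2*half/res); g=(np.arange(n)+.5)*res-half
    X,Y=np.meshgrid(c[0]+g,c[1]+g,indexing="ij")
    W=np.stack([X,Y,np.full_like(X,z),np.ones_like(X)],-1)@np.linalg.inv(np.array(cal["T"])).T
    x,y,d=W[...,0],-W[...,1],-W[...,2]; f=a.shape[0]/2/np.tan(np.radians(cal["fov_y"])/2)
    r=np.hypot(x,y); k=np.arctan2(r,d)/np.maximum(r,1e-9)
    return cv2.remap(a,(x*k*f+cal["cx"]).astype(np.float32),(y*k*f+cal["cy"]).astype(np.float32),cv2.INTER_LINEAR)
SH={"spanner":[(-80,40,-10,10),(40,76,-20,20)],"tkey":[(-80,28,-10,10),(28,48,-38,38)]}
def fit(mask,c,half,name,x0,grow=0,res=.0005):
    "best pose (x,y m, heading deg) of the tool outline in an ortho mask"
    from scipy.optimize import minimize
    g=np.arange(-95,95,1.);U,V=np.meshgrid(g,g,indexing="ij")
    ins=np.zeros_like(U,bool)
    for a,b,e,h in SH[name]: ins|=(U>a-grow)&(U<b+grow)&(V>e-grow)&(V<h+grow)
    if name=="spanner" and not grow: pass
    near=cv2.dilate(ins.astype(np.uint8),np.ones((25,25)))>0
    wgt=np.where(ins,1.,-1.)[near]; U,V=U[near],V[near]
    m=cv2.GaussianBlur(mask.astype(np.float32),(0,0),3)
    def cost(p):
        t=np.radians(p[2]); x=p[0]+U*np.cos(t)-V*np.sin(t); y=p[1]+U*np.sin(t)+V*np.cos(t)
        i=((x/1000-c[0]+half)/res).astype(np.float32); j=((y/1000-c[1]+half)/res).astype(np.float32)
        return -(wgt*cv2.remap(m,j[None],i[None],cv2.INTER_LINEAR)[0]).sum()/ins.sum()
    best=min((minimize(cost,[x0[0]*1000,x0[1]*1000,h],method="Nelder-Mead",options=dict(initial_simplex=np.array([[0,0,0],[12,0,0],[0,12,0],[0,0,12]])+[x0[0]*1000,x0[1]*1000,h])) for h in (x0[2]-8,x0[2],x0[2]+8)),key=lambda r:r.fun)
    return best.x.round(1),round(best.fun,2)
E
python3 - <<'E'
from m import *
D=np.load("w1.npz"); a=D["a"]; cal=arm.calibration("wrist")
for n,c,h in(("spanner",(.457,-.271),-12),("tkey",(.637,-.278),-2)):
    o=ortho(a,cal,c,.11,.02); hsv=cv2.cvtColor(o,cv2.COLOR_RGB2HSV)
    m=hsv[...,1]<60; save(f"o_{n}.png",np.hstack([o,np.repeat(m[...,None]*255,3,2).astype(np.uint8)]))
    print(n,fit(m,c,.11,n,(*c,h)))
for n,c in(("spanner",(.48,-.095)),("tkey",(.478,-.024))):
    o=ortho(a,cal,c,.11,.007)
    t=ortho(a,cal,c,.11,.016)
    m=t.max(2)<125; m7=o.max(2)<125
    save(f"c_{n}.png",np.hstack([t,np.repeat(m[...,None]*255,3,2).astype(np.uint8)]))
    print(n,"cav rim",fit(m,c,.11,n,(*c,0),3.5),"floor",fit(m7,c,.11,n,(*c,0),3.5))
import cv2
I=[cv2.resize(cv2.imread(f"pics/{k}.png"),(400,200)) for k in("o_spanner","o_tkey","c_spanner","c_tkey")]
cv2.imwrite("pics/m1.png",np.vstack([np.hstack(I[:2]),np.hstack(I[2:])]))
E
```

```text
spanner (array([ 459.5, -261.6,  -12.8]), np.float64(-0.7))
tkey (array([ 632.2, -276.1,   -2.4]), np.float64(-0.76))
spanner cav rim (array([480.4, -96.6,   1.7]), np.float64(-0.72)) floor (array([479. , -95.1,   1.8]), np.float64(-0.74))
tkey cav rim (array([477.2, -23.4,   1.3]), np.float64(-0.68)) floor (array([475.7, -20.2,   1.6]), np.float64(-0.71))
```

View pics/m1.png

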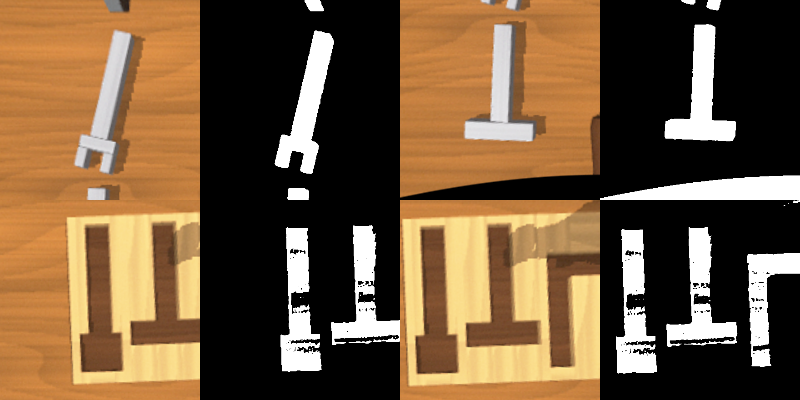

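Orthophoto check: both tools and the cavities come out cleanly in the masks, and the spanner and T-key outlines match. I'll look at the spanner from close by.

```bash
python3 -c "
from m import *
go(.459,-.265,.15,77.2)"
```

```text
t 3.2 tcp [ 499.6 -161.4  300.2] yaw -90.2 -> -102.8 q7 -1.38 | shift [-4.02, 10.36, 15.02] rot [0.0, 0.0, 12.6]
```

Emit:
{"name": "step_arm", "arguments": {
  "translation": [
    [-4.0, 10.4, 15],
    [-4.0, 10.4, 15],
    [-4.0, 10.4, 15],
    [-4.0, 10.4, 15],
    [-4.0, 10.4, 15],
    [-4.0, 10.4, 15],
    [-4.0, 10.4, 15],
    [-4.0, 10.4, 15]
  ],
  "rot": [
    [0, 0, 12.6],
    [0, 0, 12.6],
    [0, 0, 12.6],
    [0, 0, 12.6],
    [0, 0, 12.6],
    [0, 0, 12.6],
    [0, 0, 12.6],
    [0, 0, 12.6]
  ]
}}

```text
time_s: 3.88
eef_pos: [0.4607, -0.264, 0.151]
ee_rot: [0.994, -0.11, 0.0, -0.0]
force: [-0.1, 0.0, 0.4]
width: 0.0517
gripper_force: 0.0
```

```bash
cat > wt.py <<'E'
import sys
from m import *
n,x,y,h,tag=sys.argv[1],*map(float,sys.argv[2:5]),sys.argv[5]
cal=arm.calibration("wrist"); a,d=arm.snapshot("wrist"); P=pts("wrist",d,cal); np.savez(tag+".npz",a=a,d=d,P=P); save(tag+".png",a)
c=(x,y); o=ortho(a,cal,c,.11,.02); m=(cv2.cvtColor(o,cv2.COLOR_RGB2HSV)[...,1]<60)&(o.max(2)>95)
save("o_"+tag+".png",np.hstack([o,np.repeat(m[...,None]*255,3,2).astype(np.uint8)]))
p,s=fit(m,c,.11,n,(x,y,h)); print(n,p,s)
q,z=tool(P,c,.04,.012); print("top z",round(z*1000,1),"depth line mid",np.median(q,0).round(1))
E
cat >> m.py <<'E'
E
python3 wt.py spanner .459 -.265 -12.8 w2; python3 -c "
from m import *
s=arm.state();print(s['eef_pos'])"
```

```text
spanner [ 458.4 -264.   -13. ] -0.78
top z 19.1 depth line mid [ 461.5 -264.8]
[ 0.46110523 -0.26378542  0.15140418]
```

View pics/o_w2.png

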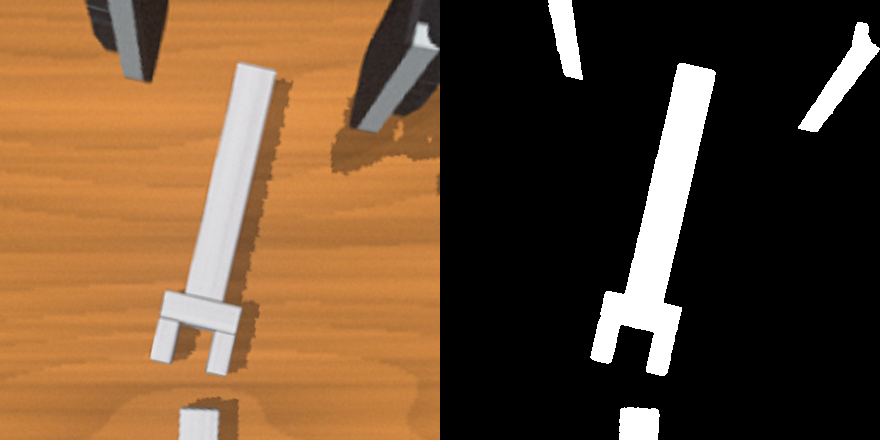

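Clear fit: the spanner is at (458,-264) mm, heading -13°, top at 19 mm. I'll grasp it.

```bash
python3 -c "
from m import *
go(.4585,-.264,.009,77)"
```

```text
t 3.9 tcp [ 461.1 -263.8  151.4] yaw -102.6 -> -103 q7 -1.34 | shift [-0.28, 0.08, 14.24] rot [-0.0, -0.1, 0.4]
```

Emit:
{"name": "step_arm", "arguments": {
  "translation": [
    [-0.2, 0.1, 14.1],
    [-0.2, 0.1, 14.1],
    [-0.2, 0.1, 14.1],
    [-0.2, 0.1, 14.1],
    [-0.2, 0.1, 14.1],
    [-0.2, 0.1, 14.1],
    [-0.2, 0.1, 14.1]
  ],
  "rot": [
    [0, 0, 0.4],
    [0, 0, 0.4],
    [0, 0, 0.4],
    [0, 0, 0.4],
    [0, 0, 0.4],
    [0, 0, 0.4],
    [0, 0, 0.4]
  ]
}}

```text
time_s: 4.52
eef_pos: [0.4593, -0.2648, 0.0111]
ee_rot: [0.994, -0.113, 0.001, 0.0]
force: [0.3, 0.7, 0.8]
width: 0.0512
gripper_force: 0.0
```

Emit:
{"name": "step_arm", "arguments": {
  "translation": [
    [0, 0, 0],
    [0, 0, 0],
    [0, 0, 0],
    [0, 0, 0],
    [0, 0, 0],
    [0, 0, 0],
    [0, 0, 0],
    [0, 0, 0]
  ],
  "rot": [
    [0, 0, 0],
    [0, 0, 0],
    [0, 0, 0],
    [0, 0, 0],
    [0, 0, 0],
    [0, 0, 0],
    [0, 0, 0],
    [0, 0, 0]
  ],
  "jaw": 0,
  "newtons": 70
}}

```text
time_s: 5.18
eef_pos: [0.4588, -0.265, 0.0111]
ee_rot: [0.994, -0.114, 0.001, 0.0]
force: [-0.8, 1.7, 14.6]
width: 0.0179
gripper_force: 68.5
```

Emit:
{"name": "step_arm", "arguments": {
  "translation": [
    [0, 0, -3],
    [0, 0, -7],
    [0, 0, -11],
    [0, 0, -11],
    [0, 0, -11]
  ],
  "rot": [
    [0, 0, 0],
    [0, 0, 0],
    [0, 0, 0],
    [0, 0, 0],
    [0, 0, 0]
  ]
}}

```text
time_s: 5.6
eef_pos: [0.4591, -0.2654, 0.122]
ee_rot: [0.994, -0.114, 0.003, 0.001]
force: [-0.2, 0.1, -2.0]
width: 0.0175
gripper_force: 70.0
```

Run:
```python
from m import *
s=arm.state(); print(s["eef_pos"],s["width"],s["gripper_force"])
go(.48,-.095,.12,91.7)
```

```text
[ 0.45906828 -0.2653794   0.12195168] 0.01750280314344907 70.02397298812866
t 5.6 tcp [ 459.1 -265.4  122. ] yaw -103.1 -> -88.3 q7 -1.34 | shift [-1.81, -17.07, 0.17] rot [0.1, -0.3, -14.8]
```

Emit:
{"name": "step_arm", "arguments": {
  "translation": [
    [-1.5, -9.5, -1],
    [-1.5, -9.5, -1],
    [-1.5, -9.5, -1],
    [-1.5, -9.5, -1],
    [-1.5, -9.5, -1],
    [-1.5, -9.5, -1]
  ],
  "rot": [
    [0.1, -0.3, -14.8],
    [0.1, -0.3, -14.8],
    [0.1, -0.3, -14.8],
    [0.1, -0.3, -14.8],
    [0.1, -0.3, -14.8],
    [0.1, -0.3, -14.8]
  ]
}}

```text
time_s: 6.1
eef_pos: [0.4642, -0.1695, 0.1285]
ee_rot: [1.0, 0.015, -0.003, -0.001]
force: [-0.1, -0.7, -2.5]
width: 0.0178
gripper_force: 70.0
```

```bash
cat > wc.py <<'E'
import sys
from m import *
tag=sys.argv[1]
s=arm.state(); cal=arm.calibration("wrist"); a,d=arm.snapshot("wrist"); P=pts("wrist",d,cal)
print(s["eef_pos"].round(4)); out=[]
for n,c in(("spanner",(.48,-.096)),("tkey",(.4765,-.023))):
    o=ortho(a,cal,c,.11,.007); t=ortho(a,cal,c,.11,.016); m=(t.max(2)<125); m7=o.max(2)<125
    out.append(np.hstack([t,np.repeat(m[...,None]*255,3,2).astype(np.uint8)]))
    print(n,"cav rim",fit(m,c,.11,n,(*c,1.7),3.5),"floor",fit(m7,c,.11,n,(*c,1.7),3.5), "z floor,rim",*[np.round(np.median(P[(np.hypot(P[...,0]-c[0],P[...,1]-c[1]-q)<.008)][:,2])*1000,1) for q in(0,-.025)])
save("c_"+tag+".png",cv2.resize(np.vstack(out),(600,600)))
E
python3 wc.py w3
```

```text
[ 0.4642 -0.1695  0.1285]
spanner cav rim (array([480.1, -96.5,   1.6]), np.float64(-0.82)) floor (array([479. , -94. ,   1.8]), np.float64(-0.86)) z floor,rim 6.2 204.2
tkey cav rim (array([477.5, -23.8,   1. ]), np.float64(-0.71)) floor (array([475.8, -18.6,   1.3]), np.float64(-0.76)) z floor,rim 6.1 15.1
```

View pics/c_w3.png

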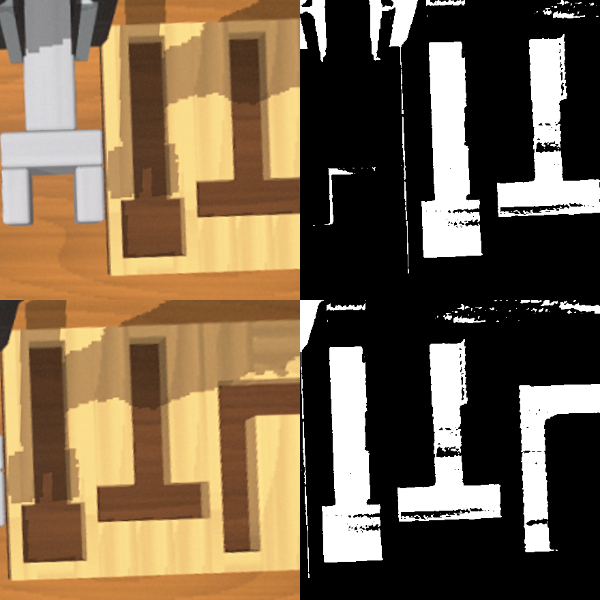

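```bash
python3 -c "
from m import *
go(.480,-.0955,.045,91.7)"
```

```text
t 6.2 tcp [ 464.2 -169.9  128.6] yaw -88.4 -> -88.3 q7 -1.33 | shift [1.84, -7.37, 8.36] rot [-0.1, 0.4, -0.1]
```

Emit:
{"name": "step_arm", "arguments": {
  "translation": [
    [1.8, -4, 0],
    [1.8, -7.4, 3],
    [1.8, -7.4, 7],
    [1.8, -7.4, 8.3],
    [1.8, -7.4, 8.3],
    [1.8, -7.4, 8.3],
    [1.8, -7.4, 8.3]
  ],
  "rot": [
    [-0.1, 0.4, 0],
    [-0.1, 0.4, 0],
    [-0.1, 0.4, 0],
    [-0.1, 0.4, 0],
    [-0.1, 0.4, 0],
    [-0.1, 0.4, 0],
    [-0.1, 0.4, 0]
  ]
}}

```text
time_s: 6.73
eef_pos: [0.4802, -0.0954, 0.0469]
ee_rot: [1.0, 0.014, 0.001, -0.0]
force: [-0.2, -0.1, -1.2]
width: 0.0174
gripper_force: 69.9
```

```bash
python3 -c "
from m import *
go(.480,-.0955,.020,91.7)"
```

```text
t 6.7 tcp [480.2 -95.4  46.9] yaw -88.4 -> -88.3 q7 -1.47 | shift [-0.03, 0.01, 2.69] rot [-0.0, -0.1, -0.1]
```

Emit:
{"name": "step_arm", "arguments": {
  "translation": [
    [0, 0, 1],
    [0, 0, 1.9],
    [0, 0, 2.6],
    [0, 0, 2.6],
    [0, 0, 2.6]
  ],
  "rot": [
    [0, 0, 0],
    [0, 0, 0],
    [0, 0, 0],
    [0, 0, 0],
    [0, 0, 0]
  ]
}}

```text
time_s: 7.15
eef_pos: [0.4798, -0.0941, 0.0199]
ee_rot: [1.0, 0.015, 0.001, -0.0]
force: [0.3, 0.1, -1.4]
width: 0.0177
gripper_force: 70.0
```

Emit:
{"name": "step_arm", "arguments": {
  "translation": [
    [0, 0, 0],
    [0, 0, 0],
    [0, 0, 0],
    [0, 0, 0],
    [0, 0, 0]
  ],
  "rot": [
    [0, 0, 0],
    [0, 0, 0],
    [0, 0, 0],
    [0, 0, 0],
    [0, 0, 0]
  ],
  "jaw": 50
}}

```text
time_s: 7.57
eef_pos: [0.4802, -0.0941, 0.0206]
ee_rot: [1.0, 0.015, 0.001, -0.0]
force: [-0.1, 0.6, -0.6]
width: 0.0428
gripper_force: 0.0
```

Emit:
{"name": "step_arm", "arguments": {
  "translation": [
    [0, 0, -3],
    [0, 0, -7],
    [0, 0, -11],
    [0, 0, -14],
    [0, 0, -14],
    [0, 0, -14]
  ],
  "rot": [
    [0, 0, 0],
    [0, 0, 0],
    [0, 0, 0],
    [0, 0, 0],
    [0, 0, 0],
    [0, 0, 0]
  ]
}}

```text
time_s: 8.07
eef_pos: [0.4807, -0.0943, 0.1623]
ee_rot: [1.0, 0.015, 0.003, -0.0]
force: [0.3, 0.3, -1.2]
width: 0.0429
gripper_force: 0.0
```

```bash
sed 's/\.02); m=/.027); m=/' wt.py > wt27.py; python3 wt27.py spanner .48 -.0955 1.7 w4; python3 wc.py w4c; python3 -c "
from m import *
P=np.load('w4.npz')['P']
for x in(.42,.45,.5,.53): print(np.round(np.median(P[np.hypot(P[...,0]-x,P[...,1]+.095)<.006][:,2])*1000,1))
go(.632,-.277,.15,87.6)"
```

```text
spanner [479.2 -93.7   1.8] -0.77
top z 15.7 depth line mid [481.6 -92.1]
[ 0.4799 -0.0942  0.161 ]
spanner cav rim (array([480.2, -96.1,   2.3]), np.float64(-0.2)) floor (array([479.5, -96.6,   2.3]), np.float64(-0.2)) z floor,rim 26.1 180.5
tkey cav rim (array([477.2, -23.4,   0.6]), np.float64(-0.71)) floor (array([475.8, -20.8,   1.1]), np.float64(-0.76)) z floor,rim 6.0 228.9
26.2
26.2
26.3
25.9
t 8.2 tcp [479.4 -94.1 160.1] yaw -88.2 -> -92.4 q7 -1.47 | shift [14.69, 18.75, 1.02] rot [-0.0, -0.1, 4.2]
```

The spanner is seated: its top is 26 mm along the whole handle. Next is the T-key.

Emit:
{"name": "step_arm", "arguments": {
  "translation": [
    [14.7, 18.8, 1],
    [14.7, 18.8, 1],
    [14.7, 18.8, 1],
    [14.7, 18.8, 1],
    [14.7, 18.8, 1],
    [14.7, 18.8, 1],
    [14.7, 18.8, 1],
    [14.7, 18.8, 1],
    [14.7, 18.8, 1],
    [14.7, 18.8, 1]
  ],
  "rot": [
    [0, 0, 4.2],
    [0, 0, 4.2],
    [0, 0, 4.2],
    [0, 0, 4.2],
    [0, 0, 4.2],
    [0, 0, 4.2],
    [0, 0, 4.2],
    [0, 0, 4.2],
    [0, 0, 4.2],
    [0, 0, 4.2]
  ],
  "jaw": 60
}}

```text
time_s: 9.0
eef_pos: [0.6315, -0.276, 0.1493]
ee_rot: [1.0, -0.021, -0.0, -0.001]
force: [-0.2, -0.3, -0.4]
width: 0.0514
gripper_force: 0.0
```

```bash
python3 wt.py tkey .633 -.277 -2.4 w5;  python3 -c "
from m import *
go(.633,-.277,.010,87.6)"
```

```text
tkey [ 634.4 -278.6   -2.2] -0.84
top z 19.1 depth line mid [ 640.5 -278.4]
t 9.1 tcp [ 631.7 -276.   149.9] yaw -92.4 -> -92.4 q7 -1.27 | shift [0.13, 0.12, 13.99] rot [-0.1, -0.0, 0.0]
```

Emit:
{"name": "step_arm", "arguments": {
  "translation": [
    [0.2, 0.2, 4],
    [0.2, 0.2, 8],
    [0.2, 0.2, 12],
    [0.2, 0.2, 13.9],
    [0.2, 0.2, 13.9],
    [0.2, 0.2, 13.9],
    [0.2, 0.2, 13.9]
  ],
  "rot": [
    [0, 0, 0],
    [0, 0, 0],
    [0, 0, 0],
    [0, 0, 0],
    [0, 0, 0],
    [0, 0, 0],
    [0, 0, 0]
  ]
}}

```text
time_s: 9.63
eef_pos: [0.6356, -0.2794, 0.0132]
ee_rot: [1.0, -0.021, 0.002, -0.0]
force: [0.2, -0.3, -0.2]
width: 0.0512
gripper_force: 0.0
```

Emit:
{"name": "step_arm", "arguments": {
  "translation": [
    [0, 0, 0],
    [0, 0, 0],
    [0, 0, 0],
    [0, 0, 0],
    [0, 0, 0],
    [0, 0, 0],
    [0, 0, 0],
    [0, 0, 0]
  ],
  "rot": [
    [0, 0, 0],
    [0, 0, 0],
    [0, 0, 0],
    [0, 0, 0],
    [0, 0, 0],
    [0, 0, 0],
    [0, 0, 0],
    [0, 0, 0]
  ],
  "jaw": 0,
  "newtons": 70
}}

```text
time_s: 10.3
eef_pos: [0.6356, -0.2799, 0.0137]
ee_rot: [1.0, -0.021, 0.002, 0.0]
force: [-2.7, 1.0, 10.5]
width: 0.0175
gripper_force: 68.6
```

Emit:
{"name": "step_arm", "arguments": {
  "translation": [
    [0, 0, -3],
    [0, 0, -7],
    [0, 0, -11],
    [0, 0, -11],
    [0, 0, -11]
  ],
  "rot": [
    [0, 0, 0],
    [0, 0, 0],
    [0, 0, 0],
    [0, 0, 0],
    [0, 0, 0]
  ]
}}

```text
time_s: 10.72
eef_pos: [0.636, -0.2803, 0.1251]
ee_rot: [1.0, -0.021, 0.004, 0.001]
force: [-0.0, 0.6, -2.9]
width: 0.0174
gripper_force: 69.4
```

```bash
python3 -c "
from m import *
go(.4765,-.022,.12,91.5)"
```

```text
t 10.7 tcp [ 636.  -280.3  125.1] yaw -92.5 -> -88.5 q7 -1.27 | shift [-17.04, -25.13, 0.35] rot [0.1, -0.4, -4.0]
```

Emit:
{"name": "step_arm", "arguments": {
  "translation": [
    [-16.9, -25.1, -1],
    [-16.9, -25.1, -1],
    [-16.9, -25.1, -1],
    [-16.9, -25.1, -1],
    [-16.9, -25.1, -1],
    [-16.9, -25.1, -1],
    [-16.9, -25.1, -1],
    [-16.9, -25.1, -1],
    [-16.9, -25.1, 3],
    [-16.9, -25.1, 7],
    [-16.9, -25.1, 7.5],
    [-16.9, -25.1, 7.5],
    [-16.9, -25.1, 7.5]
  ],
  "rot": [
    [0.1, -0.4, -4],
    [0.1, -0.4, -4],
    [0.1, -0.4, -4],
    [0.1, -0.4, -4],
    [0.1, -0.4, -4],
    [0.1, -0.4, -4],
    [0.1, -0.4, -4],
    [0.1, -0.4, -4],
    [0.1, -0.4, -4],
    [0.1, -0.4, -4],
    [0.1, -0.4, -4],
    [0.1, -0.4, -4],
    [0.1, -0.4, -4]
  ]
}}

```text
time_s: 11.8
eef_pos: [0.4761, -0.022, 0.0467]
ee_rot: [1.0, 0.013, -0.003, -0.001]
force: [-0.4, 0.3, -1.5]
width: 0.0186
gripper_force: 46.4
```

```bash
python3 -c "
from m import *
a,d=arm.snapshot('wrist'); save('w6.png',a)
go(.4778,-.022,.0225,91.5)"
```

```text
t 11.8 tcp [476.7 -22.   47.5] yaw -88.5 -> -88.5 q7 -1.59 | shift [0.12, 0.01, 2.5] rot [-0.1, 0.3, 0.0]
```

View pics/w6.png

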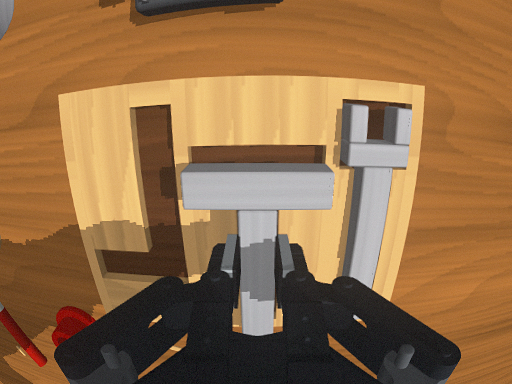

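In the wrist view the T bar, at columns 183–333, is centred over its cavity, at 190–325. The grip force has dipped, so I'll check the height in hand.

Run:
```python
from m import *
cal=arm.calibration("wrist");s=arm.state(); a,d=arm.snapshot('wrist'); P=pts("wrist",d,cal)
print(s["gripper_force"],s["width"],s["eef_pos"])
for r,c in((172,200),(172,258),(172,320),(195,258),(220,258),(240,258),(320,258)): print(r,c,(P[r,c]*1000).round(1))
```

```text
46.37004911899567 0.018452283787188693 [ 0.4767304  -0.02204017  0.04749884]
172 200 [521.4   7.5  52.5]
172 258 [522.1 -20.4  52.4]
172 320 [523.1 -50.3  52.7]
195 258 [510.8 -20.8  53.4]
220 258 [497.7 -21.1  54. ]
240 258 [485.6 -21.5  52.5]
320 258 [429.  -23.1  53.4]
```

Emit:
{"name": "step_arm", "arguments": {
  "translation": [
    [0.1, 0, 1],
    [0.1, 0, 1.8],
    [0.1, 0, 2.4],
    [0.1, 0, 2.5],
    [0.1, 0, 2.5],
    [0.1, 0, 2.5]
  ],
  "rot": [
    [-0.1, 0.3, 0],
    [-0.1, 0.3, 0],
    [-0.1, 0.3, 0],
    [-0.1, 0.3, 0],
    [-0.1, 0.3, 0],
    [-0.1, 0.3, 0]
  ]
}}

```text
time_s: 12.4
eef_pos: [0.4774, -0.0216, 0.0217]
ee_rot: [1.0, 0.014, 0.0, -0.0]
force: [0.1, -0.9, -2.2]
width: 0.0173
gripper_force: 71.6
```

Emit:
{"name": "step_arm", "arguments": {
  "translation": [
    [0, 0, 0],
    [0, 0, 0],
    [0, 0, 0],
    [0, 0, 0],
    [0, 0, 0]
  ],
  "rot": [
    [0, 0, 0],
    [0, 0, 0],
    [0, 0, 0],
    [0, 0, 0],
    [0, 0, 0]
  ],
  "jaw": 50
}}

```text
time_s: 12.82
eef_pos: [0.4774, -0.0215, 0.0215]
ee_rot: [1.0, 0.014, 0.0, -0.0]
force: [0.2, 0.4, -0.2]
width: 0.0425
gripper_force: 0.0
```

Emit:
{"name": "step_arm", "arguments": {
  "translation": [
    [0, 0, -3],
    [0, 0, -7],
    [0, 0, -11],
    [0, 0, -15],
    [0, 0, -16],
    [0, 0, -16],
    [0, 0, -16]
  ],
  "rot": [
    [0, 0, 0],
    [0, 0, 0],
    [0, 0, 0],
    [0, 0, 0],
    [0, 0, 0],
    [0, 0, 0],
    [0, 0, 0]
  ]
}}

```text
time_s: 13.4
eef_pos: [0.4775, -0.0216, 0.182]
ee_rot: [1.0, 0.014, 0.001, -0.001]
force: [0.2, 0.9, 0.5]
width: 0.0425
gripper_force: 0.0
```

```bash
python3 wt27.py tkey .477 -.022 1.7 w7; python3 -c "
from m import *
P=np.load('w7.npz')['P']
for x,y in((.42,-.023),(.45,-.023),(.5,-.022),(.515,-.05),(.515,.007)): print(np.round(np.median(P[np.hypot(P[...,0]-x,P[...,1]-y)<.005][:,2])*1000,1))
go(.645,.204,.20)"
```

```text
tkey [476.1 -21.2   1.7] -0.83
top z 15.9 depth line mid [478.9 -21.6]
26.1
26.1
26.1
26.4
26.3
t 13.4 tcp [476.9 -21.6 181. ] yaw -88.4 -> -88.4 q7 -1.6 | shift [17.42, -22.1, -1.88] rot [-0.1, 0.0, 0.0]
```

Both tools are seated flat. Next is the spacer.

Emit:
{"name": "step_arm", "arguments": {
  "translation": [
    [17.4, -22.1, -2],
    [17.4, -22.1, -2],
    [17.4, -22.1, -2],
    [17.4, -22.1, -2],
    [17.4, -22.1, -2],
    [17.4, -22.1, -2],
    [17.4, -22.1, -2],
    [17.4, -22.1, -2],
    [17.4, -22.1, -2],
    [17.4, -22.1, -2],
    [17.4, -22.1, -2]
  ],
  "rot": [
    [0, 0, 0],
    [0, 0, 0],
    [0, 0, 0],
    [0, 0, 0],
    [0, 0, 0],
    [0, 0, 0],
    [0, 0, 0],
    [0, 0, 0],
    [0, 0, 0],
    [0, 0, 0],
    [0, 0, 0]
  ],
  "jaw": 100
}}

```text
time_s: 14.37
eef_pos: [0.6443, 0.2023, 0.2002]
ee_rot: [1.0, 0.013, -0.001, 0.0]
force: [-0.4, 0.1, 0.3]
width: 0.0851
gripper_force: 0.0
```

```bash
cat > wr.py <<'E'
import sys
from m import *
tag=sys.argv[1]
TH=dict(spacer=((.645,.204),.036),wl=((.646,.314),.014),ws=((.441,.254),.014),bush=((.533,.266),.032),bolt=((.658,.0135),.125),foot=((.658,.0135),.020))
cal=arm.calibration("wrist"); a,d=arm.snapshot("wrist"); P=pts("wrist",d,cal); np.savez(tag+".npz",a=a,d=d,P=P); save(tag+".png",a)
for n,(c,h) in TH.items():
    m=(np.hypot(P[...,0]-c[0],P[...,1]-c[1])<.065)&(abs(P[...,2]-h)<.0035 if n!="bolt" else P[...,2]>.112)
    m=cv2.morphologyEx(m.astype(np.uint8),cv2.MORPH_OPEN,np.ones((3,3),np.uint8)) if n!="bolt" else m.astype(np.uint8)
    k,l,st,_=cv2.connectedComponentsWithStats(m)
    if k<2: continue
    q=P[l==1+st[1:,4].argmax()]
    if len(q)<15: continue
    (x,y),r=cv2.minEnclosingCircle((q[:,:2]*1000).astype(np.float32)); print(n,len(q),np.round([x,y,2*r],1),"z",(np.median(q[:,2])*1000).round(1), "mean",(q[:,:2].mean(0)*1000).round(1))
E
python3 wr.py w8; python3 -c "
from m import *
go(.645,.204,.02)"
```

```text
spacer 1636 [644.8 205.6  55.8] z 35.0 mean [645.5 205.8]
wl 1904 [647.7 314.6  66.2] z 13.0 mean [648.4 313.4]
ws 382 [441.4 254.3  43.9] z 12.8 mean [442.8 254. ]
bush 428 [535.2 265.4  39.9] z 30.8 mean [536.4 265.2]
bolt 231 [658.8  15.9  17.9] z 118.5 mean [659.5  17.7]
foot 3668 [658.   15.2 122. ] z 19.2 mean [660.8  21. ]
t 14.4 tcp [644.5 202.3 200.7] yaw -88.5 -> -88.5 q7 -1.9 | shift [0.08, -0.17, 18.07] rot [0.0, 0.1, -0.0]
```

View pics/w8.png

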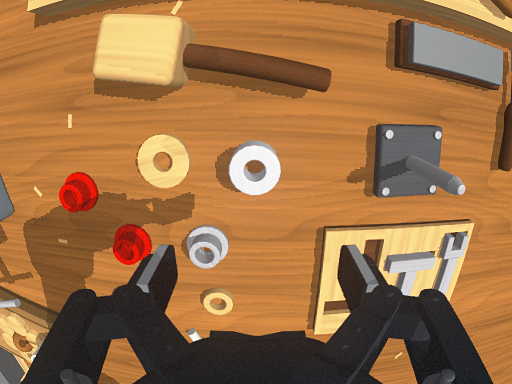

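The wrist view shows the spacer at (255,168) with diameter 55.8 mm, the large wheel at (162,161), 66.2 mm, the small wheel at (217,301), 43.9 mm, and the grey bushing at (207,247), neck 39.9 mm. The foot is at (410,160), and the red look-alikes are at (78,192) and (131,244). The sizes match, and the middle wheel is absent. I'll grasp the spacer.

Emit:
{"name": "step_arm", "arguments": {
  "translation": [
    [0, -0.3, 4],
    [0, -0.3, 8],
    [0, -0.3, 12],
    [0, -0.3, 16],
    [0, -0.3, 18.3],
    [0, -0.3, 18.3],
    [0, -0.3, 18.3],
    [0, -0.3, 18.3]
  ],
  "rot": [
    [0, 0, 0],
    [0, 0, 0],
    [0, 0, 0],
    [0, 0, 0],
    [0, 0, 0],
    [0, 0, 0],
    [0, 0, 0],
    [0, 0, 0]
  ]
}}

```text
time_s: 15.08
eef_pos: [0.6462, 0.2067, 0.0203]
ee_rot: [1.0, 0.013, 0.001, -0.001]
force: [-0.0, 0.0, 0.8]
width: 0.0855
gripper_force: 0.0
```

Emit:
{"name": "step_arm", "arguments": {
  "translation": [
    [0, 0, 0],
    [0, 0, 0],
    [0, 0, 0],
    [0, 0, 0],
    [0, 0, 0],
    [0, 0, 0],
    [0, 0, 0]
  ],
  "rot": [
    [0, 0, 0],
    [0, 0, 0],
    [0, 0, 0],
    [0, 0, 0],
    [0, 0, 0],
    [0, 0, 0],
    [0, 0, 0]
  ],
  "jaw": 0,
  "newtons": 60
}}

```text
time_s: 15.67
eef_pos: [0.6463, 0.2072, 0.0213]
ee_rot: [1.0, 0.014, 0.002, -0.001]
force: [-2.5, -1.4, 12.5]
width: 0.0531
gripper_force: 61.1
```

Emit:
{"name": "step_arm", "arguments": {
  "translation": [
    [0, 0, -4],
    [0, 0, -8],
    [0, 0, -12],
    [0, 0, -16],
    [0, 0, -17.5],
    [0, 0, -17.5],
    [0, 0, -17.5]
  ],
  "rot": [
    [0, 0, 0],
    [0, 0, 0],
    [0, 0, 0],
    [0, 0, 0],
    [0, 0, 0],
    [0, 0, 0],
    [0, 0, 0]
  ]
}}

```text
time_s: 16.25
eef_pos: [0.6454, 0.2071, 0.1953]
ee_rot: [1.0, 0.014, 0.001, -0.001]
force: [0.0, -0.3, -2.8]
width: 0.053
gripper_force: 64.7
```

```bash
python3 -c "
from m import *
go(.6585,.0155,.19)"
```

```text
t 16.2 tcp [645.4 207.1 195.3] yaw -88.4 -> -88.4 q7 -1.91 | shift [0.79, 19.19, 0.49] rot [-0.1, -0.2, -0.0]
```

Emit:
{"name": "step_arm", "arguments": {
  "translation": [
    [0.9, 4, 0],
    [0.9, 8, 0],
    [0.9, 12, 0],
    [0.9, 16, 0],
    [0.9, 19.2, 2],
    [0.9, 19.2, 3],
    [0.9, 19.2, 3],
    [0.9, 19.2, 3],
    [0.9, 19.2, 3]
  ],
  "rot": [
    [0, 0, 0],
    [0, 0, 0],
    [0, 0, 0],
    [0, 0, 0],
    [0, 0, 0],
    [0, 0, 0],
    [0, 0, 0],
    [0, 0, 0],
    [0, 0, 0]
  ]
}}

```text
time_s: 17.0
eef_pos: [0.6591, 0.0171, 0.1629]
ee_rot: [1.0, 0.015, -0.0, -0.001]
force: [0.6, -0.6, -0.5]
width: 0.0528
gripper_force: 64.7
```

```bash
python3 wr.py w9|grep -E "bolt|foot"
python3 - <<'E'
from m import *
P=np.load("w9.npz")["P"]; s=arm.state()["eef_pos"]
m=(np.hypot(P[...,0]-s[0],P[...,1]-s[1])<.035)&(abs(P[...,2]-s[2]-.013)<.006); q=P[m]; (x,y),r=cv2.minEnclosingCircle((q[:,:2]*1000).astype(np.float32)); print(len(q),x,y,2*r,np.median(q[:,2]))
go(.660,.0155,.08)
E
```

```text
bolt 40897 [661.2  13.8 128.5] z 232.9 mean [667.8  16.2]
foot 5402 [659.3  13.8 122.2] z 19.1 mean [670.2  13.4]
7169 663.4989013671875 17.141948699951172 68.19468688964844 0.1764751957975224
t 17.1 tcp [659.4  17.3 163.4] yaw -88.3 -> -88.3 q7 -1.63 | shift [0.05, 0.2, 8.34] rot [-0.1, -0.0, -0.0]
```

View pics/w9.png

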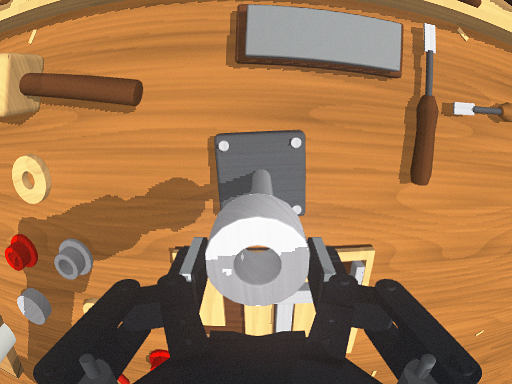

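The wrist view shows the spacer in the jaws at (257,265), with the bolt at (262,185) beneath it and the foot at (260,170). I'll lower it slowly.

Emit:
{"name": "step_arm", "arguments": {
  "translation": [
    [0.1, 0.3, 0],
    [0.1, 0.3, 1],
    [0.1, 0.3, 2],
    [0.1, 0.3, 3],
    [0.1, 0.3, 4],
    [0.1, 0.3, 5],
    [0.1, 0.3, 5]
  ],
  "rot": [
    [0, 0, 0],
    [0, 0, 0],
    [0, 0, 0],
    [0, 0, 0],
    [0, 0, 0],
    [0, 0, 0],
    [0, 0, 0]
  ]
}}

```text
time_s: 17.63
eef_pos: [0.6591, 0.0124, 0.1106]
ee_rot: [1.0, 0.014, -0.002, -0.0]
force: [-0.4, -0.9, -1.7]
width: 0.0529
gripper_force: 64.7
```

Emit:
{"name": "step_arm", "arguments": {
  "translation": [
    [0, 0, 1.5],
    [0, 0, 3],
    [0, 0, 4.4],
    [0, 0, 4.6],
    [0, 0, 4.6],
    [0, 0, 4.6]
  ],
  "rot": [
    [0, 0, 0],
    [0, 0, 0],
    [0, 0, 0],
    [0, 0, 0],
    [0, 0, 0],
    [0, 0, 0]
  ]
}}

```text
time_s: 18.13
eef_pos: [0.6608, 0.0123, 0.0679]
ee_rot: [1.0, 0.013, 0.0, -0.0]
force: [0.1, -0.1, -0.5]
width: 0.0532
gripper_force: 64.6
```

Emit:
{"name": "step_arm", "arguments": {
  "translation": [
    [0, -0.2, 0],
    [0, -0.2, 0],
    [0, -0.2, 0],
    [0, -0.2, 0],
    [0, -0.2, 0],
    [0, -0.2, 0]
  ],
  "rot": [
    [0, 0, 0],
    [0, 0, 0],
    [0, 0, 0],
    [0, 0, 0],
    [0, 0, 0],
    [0, 0, 0]
  ],
  "jaw": 100
}}

```text
time_s: 18.63
eef_pos: [0.6605, 0.0144, 0.0677]
ee_rot: [1.0, 0.014, 0.0, -0.0]
force: [-0.9, 0.4, 0.2]
width: 0.0855
gripper_force: 0.0
```

Emit:
{"name": "step_arm", "arguments": {
  "translation": [
    [0, -0.2, -4],
    [0, -0.2, -8],
    [0, -0.2, -12],
    [0, -0.2, -13],
    [0, -0.2, -13],
    [0, -0.2, -13]
  ],
  "rot": [
    [0, 0, 0],
    [0, 0, 0],
    [0, 0, 0],
    [0, 0, 0],
    [0, 0, 0],
    [0, 0, 0]
  ]
}}

```text
time_s: 19.13
eef_pos: [0.6605, 0.0163, 0.1981]
ee_rot: [1.0, 0.014, 0.001, -0.001]
force: [-0.3, 0.4, -0.5]
width: 0.0853
gripper_force: 0.0
```

```bash
python3 wr.py w10
python3 - <<'E'
from m import *
P=np.load("w10.npz")["P"]
q=P[(np.hypot(P[...,0]-.659,P[...,1]-.0145)<.045)&(abs(P[...,2]-.055)<.006)]; (x,y),r=cv2.minEnclosingCircle((q[:,:2]*1000).astype(np.float32)); print(len(q),x,y,2*r,np.median(q[:,2]))
go(.648,.314,.19)
E
```

```text
wl 1027 [647.2 314.4  68. ] z 12.9 mean [648.1 312.1]
ws 54 [457.2 253.9  20.7] z 12.6 mean [458.2 253.9]
bush 284 [534.4 264.5  41.2] z 30.6 mean [535.9 264.2]
bolt 25674 [658.3  13.5 130. ] z 277.9 mean [671.3   7.3]
foot 3284 [658.7  14.  122.1] z 19.1 mean [666.6  15.2]
1626 660.074951171875 13.50005054473877 55.67928695678711 0.05499242326695422
t 19.2 tcp [659.8  16.3 196.9] yaw -88.4 -> -88.4 q7 -1.63 | shift [-0.37, -29.79, 0.72] rot [-0.1, 0.0, 0.0]
```

The spacer is seated, top at 56 mm and centred at (660,13.5). On to the large wheel.

Emit:
{"name": "step_arm", "arguments": {
  "translation": [
    [-0.3, -4, 0],
    [-0.3, -8, 0],
    [-0.3, -12, 0.5],
    [-0.3, -16, 1],
    [-0.3, -20, 2],
    [-0.3, -24, 3],
    [-0.3, -28, 4],
    [-0.3, -29.8, 4],
    [-0.3, -29.8, 4],
    [-0.3, -29.8, 4],
    [-0.3, -29.8, 4]
  ],
  "rot": [
    [0, 0, 0],
    [0, 0, 0],
    [0, 0, 0],
    [0, 0, 0],
    [0, 0, 0],
    [0, 0, 0],
    [0, 0, 0],
    [0, 0, 0],
    [0, 0, 0],
    [0, 0, 0],
    [0, 0, 0]
  ]
}}

```text
time_s: 20.1
eef_pos: [0.6491, 0.3124, 0.1565]
ee_rot: [1.0, 0.013, -0.001, 0.001]
force: [-0.5, -0.6, 0.1]
width: 0.0854
gripper_force: 0.0
```

```bash
python3 wr.py w11
python3 - <<'E'
from m import *
P=np.load("w8.npz")["P"]; d=np.load("w8.npz")["d"]
q=P[(P[...,2]>.045)&(P[...,2]<.09)&(P[...,0]>.66)&(P[...,1]>.15)&(d>0)]; print("mallet high",q.min(0).round(3),q.max(0).round(3))
q=P[(P[...,2]>.015)&(P[...,2]<.09)&(P[...,0]>.66)&(P[...,1]>.22)&(P[...,1]<.4)]; print("any",q.min(0).round(3))
go(.6475,.3145,-.003)
E
```

```text
wl 2719 [647.9 314.2  65.7] z 13.0 mean [648.9 314.6]
ws 270 [442.9 253.9  42.1] z 12.9 mean [450.6 253.2]
bush 510 [535.4 265.   39.9] z 30.9 mean [536.6 265.6]
foot 1582 [657.1  20.5 115.2] z 19.3 mean [660.9  35.6]
mallet high [0.734 0.15  0.045] [0.864 0.489 0.072]
any [0.66  0.22  0.015]
t 20.1 tcp [649.5 311.8 157. ] yaw -88.6 -> -88.6 q7 -2.04 | shift [-0.18, -0.29, 16.0] rot [0.1, 0.0, -0.0]
```

Emit:
{"name": "step_arm", "arguments": {
  "translation": [
    [-0.1, -0.25, 4],
    [-0.1, -0.25, 8],
    [-0.1, -0.25, 12],
    [-0.1, -0.25, 14.5],
    [-0.1, -0.25, 15.8],
    [-0.1, -0.25, 15.8],
    [-0.1, -0.25, 15.8],
    [-0.1, -0.25, 15.8]
  ],
  "rot": [
    [0, 0, 0],
    [0, 0, 0],
    [0, 0, 0],
    [0, 0, 0],
    [0, 0, 0],
    [0, 0, 0],
    [0, 0, 0],
    [0, 0, 0]
  ]
}}

```text
time_s: 20.82
eef_pos: [0.6497, 0.3166, 0.0018]
ee_rot: [1.0, 0.013, 0.001, -0.001]
force: [0.3, 0.1, 0.9]
width: 0.0857
gripper_force: 0.0
```

Emit:
{"name": "step_arm", "arguments": {
  "translation": [
    [-0.15, 0.2, 0.2],
    [-0.15, 0.2, 0.2],
    [-0.15, 0.2, 0.2],
    [-0.15, 0.2, 0.2],
    [-0.15, 0.2, 0.2],
    [-0.15, 0.2, 0.2],
    [-0.15, 0.2, 0.2],
    [-0.15, 0.2, 0.2]
  ],
  "rot": [
    [0, 0, 0],
    [0, 0, 0],
    [0, 0, 0],
    [0, 0, 0],
    [0, 0, 0],
    [0, 0, 0],
    [0, 0, 0],
    [0, 0, 0]
  ],
  "jaw": 0,
  "newtons": 50
}}

```text
time_s: 21.48
eef_pos: [0.6476, 0.3146, 0.0002]
ee_rot: [1.0, 0.013, 0.001, -0.001]
force: [-2.4, -1.7, 10.8]
width: 0.0633
gripper_force: 52.8
```

Emit:
{"name": "step_arm", "arguments": {
  "translation": [
    [-0.15, 0.2, -3],
    [-0.15, 0.2, -7],
    [-0.15, 0.2, -11],
    [-0.15, 0.2, -15],
    [-0.15, 0.2, -18],
    [-0.15, 0.2, -18],
    [-0.15, 0.2, -18]
  ],
  "rot": [
    [0, 0, 0],
    [0, 0, 0],
    [0, 0, 0],
    [0, 0, 0],
    [0, 0, 0],
    [0, 0, 0],
    [0, 0, 0]
  ]
}}

```text
time_s: 22.07
eef_pos: [0.6464, 0.313, 0.1813]
ee_rot: [1.0, 0.014, 0.003, -0.002]
force: [0.2, 1.0, -1.3]
width: 0.0632
gripper_force: 55.6
```

```bash
cat > held.py <<'E'
from m import *
cal=arm.calibration("wrist"); s=arm.state()["eef_pos"]; a,d=arm.snapshot("wrist"); P=pts("wrist",d,cal)
q=P[(np.hypot(P[...,0]-s[0],P[...,1]-s[1])<.029)&(P[...,2]<s[2]+.03)&(P[...,2]>s[2]-.03)]
A=np.c_[q[:,:2]-s[:2],np.ones(len(q))]; w=np.ones(len(q))>0
for _ in range(6):
    k=np.linalg.lstsq(A[w],q[w,2]-s[2],rcond=None)[0]; e=q[:,2]-s[2]-A@k; w=abs(e)<.002
(x,y),r=cv2.minEnclosingCircle((q[w][:,:2]*1000).astype(np.float32))
print("held top rel TCP",(k[2]*1000).round(1),"slope",k[:2].round(3),"n",w.sum(),"centre rel tcp",np.round([x-s[0]*1000,y-s[1]*1000,2*r],1)); save("held.png",a)
E
python3 held.py; python3 -c "
from m import *
go(.659,.014,.185)"
```

```text
held top rel TCP 12.7 slope [0.004 0.003] n 7020 centre rel tcp [-0. -0. 58.]
t 22.1 tcp [645.4 312.6 179.2] yaw -88.4 -> -88.4 q7 -2.04 | shift [0.55, 29.88, -0.64] rot [-0.1, -0.1, -0.0]
```

Emit:
{"name": "step_arm", "arguments": {
  "translation": [
    [1.3, 4, 0],
    [1.3, 8, 0],
    [1.3, 12, 0],
    [1.3, 16, 0],
    [1.3, 20, 0],
    [1.3, 24, 1],
    [1.3, 28, 2],
    [1.3, 29.9, 3],
    [1.3, 29.9, 3],
    [1.3, 29.9, 3],
    [1.3, 29.9, 3]
  ],
  "rot": [
    [0, 0, 0],
    [0, 0, 0],
    [0, 0, 0],
    [0, 0, 0],
    [0, 0, 0],
    [0, 0, 0],
    [0, 0, 0],
    [0, 0, 0],
    [0, 0, 0],
    [0, 0, 0],
    [0, 0, 0]
  ]
}}

```text
time_s: 23.03
eef_pos: [0.6659, 0.0152, 0.1466]
ee_rot: [1.0, 0.014, -0.001, -0.001]
force: [0.2, 0.6, -0.4]
width: 0.063
gripper_force: 55.6
```

```bash
python3 held.py; python3 -c "
from m import *
go(.6588,.0143,.062)"
```

```text
held top rel TCP 12.8 slope [-0.001  0.001] n 7007 centre rel tcp [ 0. -0. 58.]
t 23.1 tcp [666.2  15.9 147. ] yaw -88.3 -> -88.3 q7 -1.63 | shift [-0.74, 0.16, 8.5] rot [-0.1, 0.0, 0.0]
```

Emit:
{"name": "step_arm", "arguments": {
  "translation": [
    [-0.7, 0.15, 0],
    [-0.7, 0.15, 0],
    [-0.7, 0.15, 0.5],
    [-0.7, 0.15, 1.5],
    [-0.7, 0.15, 2.5],
    [-0.7, 0.15, 3.5],
    [-0.7, 0.15, 4.5],
    [-0.7, 0.15, 4.5],
    [-0.7, 0.15, 4.5]
  ],
  "rot": [
    [0, 0, 0],
    [0, 0, 0],
    [0, 0, 0],
    [0, 0, 0],
    [0, 0, 0],
    [0, 0, 0],
    [0, 0, 0],
    [0, 0, 0],
    [0, 0, 0]
  ]
}}

```text
time_s: 23.83
eef_pos: [0.6589, 0.0123, 0.1013]
ee_rot: [1.0, 0.014, -0.001, -0.0]
force: [0.8, 0.3, -0.7]
width: 0.0632
gripper_force: 55.6
```

Emit:
{"name": "step_arm", "arguments": {
  "translation": [
    [0, 0, 1],
    [0, 0, 2],
    [0, 0, 3],
    [0, 0, 3.8],
    [0, 0, 3.8],
    [0, 0, 3.8]
  ],
  "rot": [
    [0, 0, 0],
    [0, 0, 0],
    [0, 0, 0],
    [0, 0, 0],
    [0, 0, 0],
    [0, 0, 0]
  ]
}}

```text
time_s: 24.33
eef_pos: [0.659, 0.0123, 0.0636]
ee_rot: [1.0, 0.014, -0.001, -0.0]
force: [1.1, 0.2, -0.7]
width: 0.0631
gripper_force: 55.6
```

Emit:
{"name": "step_arm", "arguments": {
  "translation": [
    [0, -0.15, 0],
    [0, -0.15, 0],
    [0, -0.15, 0],
    [0, -0.15, 0],
    [0, -0.15, 0],
    [0, -0.15, 0]
  ],
  "rot": [
    [0, 0, 0],
    [0, 0, 0],
    [0, 0, 0],
    [0, 0, 0],
    [0, 0, 0],
    [0, 0, 0]
  ],
  "jaw": 100
}}

```text
time_s: 24.83
eef_pos: [0.6595, 0.0139, 0.0647]
ee_rot: [1.0, 0.014, 0.0, -0.0]
force: [0.1, -0.6, 0.1]
width: 0.0852
gripper_force: 0.0
```

Emit:
{"name": "step_arm", "arguments": {
  "translation": [
    [0, -0.15, -4],
    [0, -0.15, -8],
    [0, -0.15, -12],
    [0, -0.15, -13],
    [0, -0.15, -13],
    [0, -0.15, -13]
  ],
  "rot": [
    [0, 0, 0],
    [0, 0, 0],
    [0, 0, 0],
    [0, 0, 0],
    [0, 0, 0],
    [0, 0, 0]
  ]
}}

```text
time_s: 25.33
eef_pos: [0.6595, 0.0153, 0.1952]
ee_rot: [1.0, 0.014, 0.001, -0.001]
force: [0.3, 0.1, -0.5]
width: 0.0855
gripper_force: 0.0
```

```bash
cat > top.py <<'E'
import sys
from m import *
h=float(sys.argv[1]); cal=arm.calibration("wrist"); a,d=arm.snapshot("wrist"); P=pts("wrist",d,cal)
q=P[(np.hypot(P[...,0]-.659,P[...,1]-.0145)<.045)&(abs(P[...,2]-h)<.005)]; (x,y),r=cv2.minEnclosingCircle((q[:,:2]*1000).astype(np.float32))
A=np.c_[q[:,:2],np.ones(len(q))]; k=np.linalg.lstsq(A,q[:,2],rcond=None)[0]
print("top",len(q),np.round([x,y,2*r],1),np.median(q[:,2]).round(4),"slope",k[:2].round(3))
E
python3 top.py .069; python3 -c "
from m import *
go(.4425,.254,.19)"
```

```text
top 2794 [659.7  13.2  65.9] 0.069 slope [-0.005 -0.   ]
t 25.4 tcp [658.8  15.2 193.9] yaw -88.4 -> -88.4 q7 -1.63 | shift [-20.98, -24.45, 0.42] rot [-0.0, 0.0, 0.0]
```

The wheel is seated, top at 70 mm and flat. Next is the small wheel.

Emit:
{"name": "step_arm", "arguments": {
  "translation": [
    [-21, -24.4, 1],
    [-21, -24.4, 1],
    [-21, -24.4, 1],
    [-21, -24.4, 1],
    [-21, -24.4, 1],
    [-21, -24.4, 1],
    [-21, -24.4, 1],
    [-21, -24.4, 1],
    [-21, -24.4, 4],
    [-21, -24.4, 4],
    [-21, -24.4, 4],
    [-21, -24.4, 4]
  ],
  "rot": [
    [0, 0, 0],
    [0, 0, 0],
    [0, 0, 0],
    [0, 0, 0],
    [0, 0, 0],
    [0, 0, 0],
    [0, 0, 0],
    [0, 0, 0],
    [0, 0, 0],
    [0, 0, 0],
    [0, 0, 0],
    [0, 0, 0]
  ],
  "jaw": 80
}}

```text
time_s: 26.38
eef_pos: [0.4432, 0.2523, 0.1543]
ee_rot: [1.0, 0.013, -0.001, 0.0]
force: [-0.3, 0.1, 0.6]
width: 0.0687
gripper_force: 0.0
```

```bash
python3 wr.py w13|grep -E "ws|bush"; python3 -c "
from m import *
go(.442,.254,.002)"
```

```text
ws 995 [441.4 254.2  43.6] z 13.0 mean [441.9 254.1]
bush 979 [534.8 265.5  40.3] z 31.0 mean [534.7 265.8]
t 26.4 tcp [443.7 252.4 154.8] yaw -88.6 -> -88.6 q7 -2.15 | shift [-0.17, -0.16, 15.28] rot [-0.0, -0.0, -0.0]
```

Emit:
{"name": "step_arm", "arguments": {
  "translation": [
    [-0.2, -0.1, 4],
    [-0.2, -0.1, 8],
    [-0.2, -0.1, 12],
    [-0.2, -0.1, 14.5],
    [-0.2, -0.1, 15.1],
    [-0.2, -0.1, 15.1],
    [-0.2, -0.1, 15.1],
    [-0.2, -0.1, 15.1]
  ],
  "rot": [
    [0, 0, 0],
    [0, 0, 0],
    [0, 0, 0],
    [0, 0, 0],
    [0, 0, 0],
    [0, 0, 0],
    [0, 0, 0],
    [0, 0, 0]
  ]
}}

```text
time_s: 27.1
eef_pos: [0.442, 0.2548, 0.0054]
ee_rot: [1.0, 0.013, 0.001, -0.001]
force: [-0.2, -1.0, -0.4]
width: 0.0685
gripper_force: 0.0
```

Emit:
{"name": "step_arm", "arguments": {
  "translation": [
    [0, 0, 0.25],
    [0, 0, 0.25],
    [0, 0, 0.25],
    [0, 0, 0.25],
    [0, 0, 0.25],
    [0, 0, 0.25],
    [0, 0, 0.25],
    [0, 0, 0.25]
  ],
  "rot": [
    [0, 0, 0],
    [0, 0, 0],
    [0, 0, 0],
    [0, 0, 0],
    [0, 0, 0],
    [0, 0, 0],
    [0, 0, 0],
    [0, 0, 0]
  ],
  "jaw": 0,
  "newtons": 50
}}

```text
time_s: 27.77
eef_pos: [0.4416, 0.255, 0.0028]
ee_rot: [1.0, 0.013, 0.001, -0.001]
force: [-2.0, -0.4, 14.5]
width: 0.0413
gripper_force: 48.7
```

Emit:
{"name": "step_arm", "arguments": {
  "translation": [
    [0, 0, -3],
    [0, 0, -7],
    [0, 0, -11],
    [0, 0, -15],
    [0, 0, -18],
    [0, 0, -18],
    [0, 0, -18]
  ],
  "rot": [
    [0, 0, 0],
    [0, 0, 0],
    [0, 0, 0],
    [0, 0, 0],
    [0, 0, 0],
    [0, 0, 0],
    [0, 0, 0]
  ]
}}

```text
time_s: 28.35
eef_pos: [0.4415, 0.255, 0.1837]
ee_rot: [1.0, 0.014, 0.002, -0.002]
force: [-0.2, -0.2, -0.9]
width: 0.041
gripper_force: 51.4
```

```bash
sed -i 's/<.029)/<.018)/' held.py; python3 held.py; python3 -c "
from m import *
go(.6588,.0143,.185)"
```

```text
held top rel TCP 10.1 slope [0.012 0.001] n 1864 centre rel tcp [ 0.  0. 36.]
t 28.4 tcp [440.8 254.5 182.2] yaw -88.4 -> -88.4 q7 -2.16 | shift [21.13, 24.61, -0.29] rot [-0.1, -0.1, -0.0]
```

Emit:
{"name": "step_arm", "arguments": {
  "translation": [
    [21.2, 24.6, 0],
    [21.2, 24.6, 0],
    [21.2, 24.6, 0],
    [21.2, 24.6, 0],
    [21.2, 24.6, 0],
    [21.2, 24.6, 0],
    [21.2, 24.6, 0],
    [21.2, 24.6, 0],
    [21.2, 24.6, 2.5],
    [21.2, 24.6, 2.5],
    [21.2, 24.6, 2.5],
    [21.2, 24.6, 2.5]
  ],
  "rot": [
    [0, 0, 0],
    [0, 0, 0],
    [0, 0, 0],
    [0, 0, 0],
    [0, 0, 0],
    [0, 0, 0],
    [0, 0, 0],
    [0, 0, 0],
    [0, 0, 0],
    [0, 0, 0],
    [0, 0, 0],
    [0, 0, 0]
  ]
}}

```text
time_s: 29.4
eef_pos: [0.6585, 0.0154, 0.1553]
ee_rot: [1.0, 0.014, -0.001, -0.001]
force: [-0.9, 0.0, -0.1]
width: 0.0412
gripper_force: 51.4
```

```bash
python3 held.py; python3 -c "
from m import *
go(.6590,.0140,.078)"
```

```text
held top rel TCP 10.0 slope [ 0.006 -0.001] n 1852 centre rel tcp [-0.  0. 36.]
t 29.4 tcp [658.9  15.6 156. ] yaw -88.4 -> -88.4 q7 -1.63 | shift [0.01, 0.17, 7.8] rot [-0.1, 0.0, 0.0]
```

Emit:
{"name": "step_arm", "arguments": {
  "translation": [
    [0, 0, 0],
    [0, 0, 1],
    [0, 0, 2],
    [0, 0, 3],
    [0, 0, 4],
    [0, 0, 5],
    [0, 0, 6],
    [0, 0, 7],
    [0, 0, 7.8],
    [0, 0, 7.8],
    [0, 0, 7.8]
  ],
  "rot": [
    [0, 0, 0],
    [0, 0, 0],
    [0, 0, 0],
    [0, 0, 0],
    [0, 0, 0],
    [0, 0, 0],
    [0, 0, 0],
    [0, 0, 0],
    [0, 0, 0],
    [0, 0, 0],
    [0, 0, 0]
  ]
}}

```text
time_s: 30.37
eef_pos: [0.6592, 0.0143, 0.0773]
ee_rot: [1.0, 0.014, -0.0, -0.0]
force: [0.1, -0.5, 0.4]
width: 0.0411
gripper_force: 51.4
```

Emit:
{"name": "step_arm", "arguments": {
  "translation": [
    [0, 0, 0],
    [0, 0, 0],
    [0, 0, 0],
    [0, 0, 0],
    [0, 0, 0],
    [0, 0, 0]
  ],
  "rot": [
    [0, 0, 0],
    [0, 0, 0],
    [0, 0, 0],
    [0, 0, 0],
    [0, 0, 0],
    [0, 0, 0]
  ],
  "jaw": 90
}}

```text
time_s: 30.87
eef_pos: [0.6595, 0.0144, 0.0782]
ee_rot: [1.0, 0.014, 0.0, -0.0]
force: [0.2, 0.2, -0.5]
width: 0.0768
gripper_force: 0.0
```

Emit:
{"name": "step_arm", "arguments": {
  "translation": [
    [0, 0, -4],
    [0, 0, -8],
    [0, 0, -12],
    [0, 0, -12],
    [0, 0, -12]
  ],
  "rot": [
    [0, 0, 0],
    [0, 0, 0],
    [0, 0, 0],
    [0, 0, 0],
    [0, 0, 0]
  ]
}}

```text
time_s: 31.28
eef_pos: [0.6608, 0.0143, 0.2009]
ee_rot: [1.0, 0.013, 0.003, -0.001]
force: [-0.1, -0.4, 0.2]
width: 0.0769
gripper_force: 0.0
```

```bash
python3 top.py .083; python3 top.py .069; python3 -c "
from m import *
go(.535,.2655,.16)"
```

```text
top 1049 [658.8  14.5  44.1] 0.083 slope [-0.009 -0.002]
top 1770 [659.6  13.4  65.7] 0.069 slope [-0.005 -0.001]
t 31.4 tcp [658.9  14.3 197.6] yaw -88.4 -> -88.4 q7 -1.63 | shift [-11.7, -25.44, 3.78] rot [-0.1, 0.0, 0.0]
```

Emit:
{"name": "step_arm", "arguments": {
  "translation": [
    [-11.7, -25.4, 0],
    [-11.7, -25.4, 0],
    [-11.7, -25.4, 0],
    [-11.7, -25.4, 0],
    [-11.7, -25.4, 0],
    [-11.7, -25.4, 1],
    [-11.7, -25.4, 3],
    [-11.7, -25.4, 4],
    [-11.7, -25.4, 4],
    [-11.7, -25.4, 4],
    [-11.7, -25.4, 4]
  ],
  "rot": [
    [0, 0, 0],
    [0, 0, 0],
    [0, 0, 0],
    [0, 0, 0],
    [0, 0, 0],
    [0, 0, 0],
    [0, 0, 0],
    [0, 0, 0],
    [0, 0, 0],
    [0, 0, 0],
    [0, 0, 0]
  ],
  "jaw": 75
}}

```text
time_s: 32.3
eef_pos: [0.5362, 0.2634, 0.1578]
ee_rot: [1.0, 0.013, -0.0, 0.0]
force: [0.3, 0.7, 0.4]
width: 0.0639
gripper_force: 0.0
```

```bash
python3 wr.py w14|grep -E "bush"; python3 -c "
from m import *
go(.5345,.2655,.016)"
```

```text
bush 823 [535.2 265.   39.8] z 30.9 mean [535.9 265.1]
t 32.4 tcp [536.6 263.4 158.3] yaw -88.6 -> -88.6 q7 -2.08 | shift [-0.21, -0.21, 14.23] rot [-0.0, -0.0, -0.0]
```

View pics/w14.png

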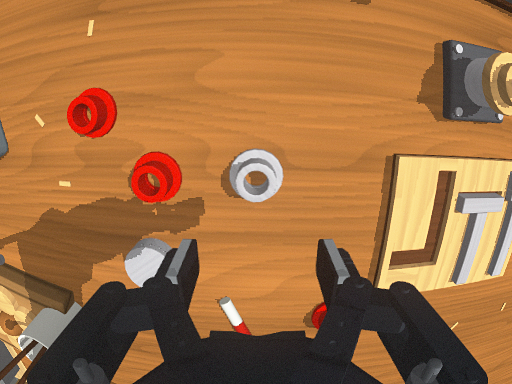

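The grey bushing stands flange down at (256,176). The red ones, at (155,177) and (92,112), are clear of the fingers. I'll grasp the neck.

Emit:
{"name": "step_arm", "arguments": {
  "translation": [
    [-0.15, -0.1, 4],
    [-0.15, -0.1, 8],
    [-0.15, -0.1, 12],
    [-0.15, -0.1, 14.1],
    [-0.15, -0.1, 14.1],
    [-0.15, -0.1, 14.1],
    [-0.15, -0.1, 14.1]
  ],
  "rot": [
    [0, 0, 0],
    [0, 0, 0],
    [0, 0, 0],
    [0, 0, 0],
    [0, 0, 0],
    [0, 0, 0],
    [0, 0, 0]
  ]
}}

```text
time_s: 32.93
eef_pos: [0.5354, 0.2658, 0.0188]
ee_rot: [1.0, 0.013, 0.001, -0.001]
force: [0.1, 1.2, -0.5]
width: 0.064
gripper_force: 0.0
```

Emit:
{"name": "step_arm", "arguments": {
  "translation": [
    [0, 0, 0],
    [0, 0, 0],
    [0, 0, 0],
    [0, 0, 0],
    [0, 0, 0],
    [0, 0, 0],
    [0, 0, 0]
  ],
  "rot": [
    [0, 0, 0],
    [0, 0, 0],
    [0, 0, 0],
    [0, 0, 0],
    [0, 0, 0],
    [0, 0, 0],
    [0, 0, 0]
  ],
  "jaw": 0,
  "newtons": 60
}}

```text
time_s: 33.52
eef_pos: [0.5352, 0.2663, 0.0195]
ee_rot: [1.0, 0.013, 0.002, -0.001]
force: [-0.7, -1.0, 11.7]
width: 0.037
gripper_force: 59.4
```

Emit:
{"name": "step_arm", "arguments": {
  "translation": [
    [0, 0, -3],
    [0, 0, -7],
    [0, 0, -11],
    [0, 0, -15],
    [0, 0, -18],
    [0, 0, -18],
    [0, 0, -18]
  ],
  "rot": [
    [0, 0, 0],
    [0, 0, 0],
    [0, 0, 0],
    [0, 0, 0],
    [0, 0, 0],
    [0, 0, 0],
    [0, 0, 0]
  ]
}}

```text
time_s: 34.1
eef_pos: [0.5348, 0.2664, 0.2002]
ee_rot: [1.0, 0.014, 0.002, -0.002]
force: [0.4, -0.3, -2.2]
width: 0.0371
gripper_force: 61.5
```

```bash
python3 held.py; python3 -c "
from m import *
go(.659,.014,.195)"
```

```text
held top rel TCP 8.5 slope [ 0.243 -0.047] n 1024 centre rel tcp [ 2.1 -0.6 35.1]
t 34.1 tcp [534.  266.  198.3] yaw -88.4 -> -88.4 q7 -2.08 | shift [11.81, 25.53, 0.3] rot [-0.1, -0.1, -0.0]
```

Run:
```python
from m import *
cal=arm.calibration("wrist"); s=arm.state()["eef_pos"]; a,d=arm.snapshot("wrist"); P=pts("wrist",d,cal)-s
q=P[(np.hypot(P[...,0],P[...,1])<.022)&(abs(P[...,2]-.0115)<.008)]
w=np.ones(len(q))>0
A=np.c_[q[:,:2],np.ones(len(q))]
w=abs(q[:,2]-.0115)<.003
for _ in range(5):
    k=np.linalg.lstsq(A[w],q[w,2],rcond=None)[0]; w=abs(q[:,2]-A@k)<.0012
(x,y),r=cv2.minEnclosingCircle((q[w][:,:2]*1000).astype(np.float32)); print(k.round(4),w.sum(),x,y,2*r)
save("h14.png",cv2.resize(a[180:330,170:350],(720,600)))
```

```text
[0.001  0.0011 0.0115] 2282 0.8563213348388672 0.3857917785644531 43.56911849975586
```

View pics/h14.png

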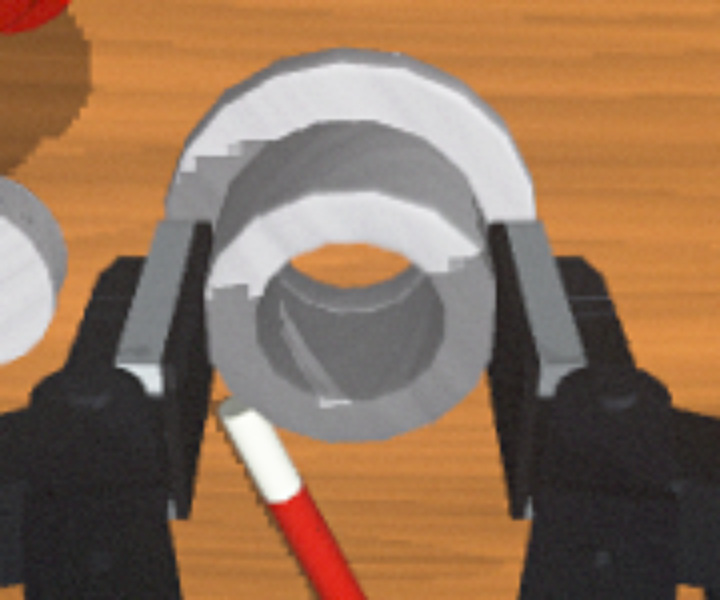

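The bushing is held level by the neck, flange down, so the earlier tilt reading came from a bad fit. I'll move to the bolt.

Emit:
{"name": "step_arm", "arguments": {
  "translation": [
    [11.8, 25.5, 0],
    [11.8, 25.5, 0],
    [11.8, 25.5, 0],
    [11.8, 25.5, 0],
    [11.8, 25.5, 0],
    [11.8, 25.5, 0],
    [11.8, 25.5, 0],
    [11.8, 25.5, 2],
    [11.8, 25.5, 2.5],
    [11.8, 25.5, 2.5],
    [11.8, 25.5, 2.5]
  ],
  "rot": [
    [0, 0, 0],
    [0, 0, 0],
    [0, 0, 0],
    [0, 0, 0],
    [0, 0, 0],
    [0, 0, 0],
    [0, 0, 0],
    [0, 0, 0],
    [0, 0, 0],
    [0, 0, 0],
    [0, 0, 0]
  ]
}}

```text
time_s: 35.12
eef_pos: [0.6579, 0.0155, 0.1707]
ee_rot: [1.0, 0.014, -0.001, -0.001]
force: [-0.2, 0.2, -0.2]
width: 0.0369
gripper_force: 61.5
```

```bash
python3 -c "
from m import *
go(.659,.0142,.107)"
```

```text
t 35.1 tcp [657.9  15.5 170.7] yaw -88.4 -> -88.4 q7 -1.63 | shift [0.12, 0.15, 6.37] rot [-0.1, 0.2, 0.0]
```

Emit:
{"name": "step_arm", "arguments": {
  "translation": [
    [0.1, 0, 0],
    [0.1, 0, 1],
    [0.1, 0, 2],
    [0.1, 0, 3],
    [0.1, 0, 4],
    [0.1, 0, 5],
    [0.1, 0, 6],
    [0.1, 0, 6.4],
    [0.1, 0, 6.4],
    [0.1, 0, 6.4]
  ],
  "rot": [
    [-0.1, 0.2, 0],
    [-0.1, 0.2, 0],
    [-0.1, 0.2, 0],
    [-0.1, 0.2, 0],
    [-0.1, 0.2, 0],
    [-0.1, 0.2, 0],
    [-0.1, 0.2, 0],
    [-0.1, 0.2, 0],
    [-0.1, 0.2, 0],
    [-0.1, 0.2, 0]
  ]
}}

```text
time_s: 35.95
eef_pos: [0.6599, 0.0143, 0.1077]
ee_rot: [1.0, 0.014, 0.002, 0.0]
force: [-1.2, 0.2, -2.6]
width: 0.037
gripper_force: 61.5
```

Emit:
{"name": "step_arm", "arguments": {
  "translation": [
    [0, 0, 0],
    [0, 0, 0],
    [0, 0, 0],
    [0, 0, 0],
    [0, 0, 0],
    [0, 0, 0]
  ],
  "rot": [
    [0, 0, 0],
    [0, 0, 0],
    [0, 0, 0],
    [0, 0, 0],
    [0, 0, 0],
    [0, 0, 0]
  ],
  "jaw": 90
}}

```text
time_s: 36.45
eef_pos: [0.66, 0.0144, 0.1082]
ee_rot: [1.0, 0.014, 0.002, 0.0]
force: [-0.5, -0.2, -0.0]
width: 0.0769
gripper_force: 0.0
```

Emit:
{"name": "step_arm", "arguments": {
  "translation": [
    [0, 0, -4],
    [0, 0, -8],
    [0, 0, -10],
    [0, 0, -10],
    [0, 0, -10]
  ],
  "rot": [
    [0, 0, 0],
    [0, 0, 0],
    [0, 0, 0],
    [0, 0, 0],
    [0, 0, 0]
  ]
}}

```text
time_s: 36.87
eef_pos: [0.6601, 0.0145, 0.2095]
ee_rot: [1.0, 0.014, 0.003, 0.0]
force: [-0.1, 0.4, -0.4]
width: 0.0771
gripper_force: 0.0
```

```bash
for h in .115 .091 .069; do python3 top.py $h; done
python3 - <<'E'
from m import *
cal=arm.calibration("wrist"); a,d=arm.snapshot("wrist"); P=pts("wrist",d,cal); save("fin.png",a)
for x,y in((.42,-.097),(.45,-.096),(.5,-.095),(.53,-.094),(.42,-.023),(.45,-.023),(.5,-.022),(.515,-.05),(.515,.007)): print(np.round(np.median(P[np.hypot(P[...,0]-x,P[...,1]-y)<.005][:,2])*1000,1),end=" ")
print(arm.state()["time_s"])
E
```

```text
top 1288 [660.5  14.   39.8] 0.1149 slope [-0.005 -0.   ]
top 979 [660.6  13.9  55.7] 0.091 slope [-0.006 -0.001]
top 689 [660.1  13.5  64.9] 0.0689 slope [-0.017  0.   ]
26.1 26.1 25.7 nan 25.9 26.3 25.9 26.2 26.1 37.0667
  return _methods._mean(a, axis=axis, dtype=dtype,
  ret = ret.dtype.type(ret / rcount)
```

View pics/fin.png

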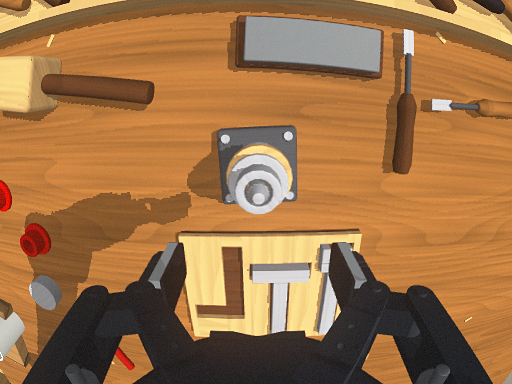

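The final view shows the whole stack at (258,180), its top at 116 mm as it should be, and both tools in the tray. Handing in.

```bash
python3 -c "
from plant import arm
print(arm.hand_in())"
```

```text
the job is handed in; nothing more can be done
None
```

I handed the job in at about 37 s with the spacer, large wheel, small wheel and bushing stacked flat on the bolt and the spanner and T-key seated in their cavities; the middle wheel and the bracket were absent, and the hand-in returned no verdict.

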